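Find the balance point of a webcam boom and fit its shoe there

ROBOT

A 7-joint arm with a two-finger parallel gripper is mounted at the origin on the work surface. World frame = base frame: x ahead of the robot, y to its left, z up, the work surface at z = 0. Lengths are in m, angles in rad, forces in N, time in s.
With the tool pointing down it reaches from about 0.4 to 0.875 m from the base axis. Payload 6.5 kg.
Tool frame: the origin (TCP) lies on the centre line of the jaws, within the pads' length; the fingertips stand 25 mm ahead of it and the grasp point (between the pads) lies 6 mm ahead of it (arm.nose_length is the distance from the TCP to the fingertips, in m); y points along the fingers, x is the direction in which the jaws open and shut, and the axes are right-handed (so a half turn about y gives the same grasp; the last joint's range is limited). The gripper opens to 85 mm and grips with 20 to 120 N. Pads are 22 mm wide; open, the fingers measure 114 mm over their backs; the gripper's body (76 mm by 85 mm) begins 54 mm behind the grasp point. The pads swing forward as they close: fully open they stand 13 mm farther back than shut.
Start: joints at [1.114, 0.536, -0.004, 1.538, 0.003, 1.067, -0.071], TCP at [0.248, -0.601, 0.256] pointing down, gripper open.
Joint ranges: [-2.7, 2.7], [-0.37, 2.16], [-1.27, 1.26], [0.24, 2.4], [-1.31, 4.45], [0.19, 1.91], [-2.76, 2.76]. Speed limits (rad/s): [2.39, 2.39, 3.14, 3.14, 3.14, 3.14, 3.14].

INTERFACE

Orientations are given as a unit quaternion [x, y, z, w].
In Python, from rig import arm gives the robot as it stands.
- The arm moves only by the tool jog_arm, never from a script. Its argument "rows" is a list of rows, each a list of 2 entries, a list of its own where there are three numbers: the shift along the tool's x, y, z in mm, then the turn about the tool's y in units of 6 degrees (1.0 is 6 degrees). A call has 1 to 5 rows; each row shifts and turns the commanded pose from where the row before left it, along the tool's axes as they then stand; what a row does not reach is not made up. A row lasts 1/12 s, in which the tool goes at most 41.7 mm and 7.16 degrees, less where a joint would pass 70% of its speed; a pose out of reach is approached as far as the arm can. A call is refused whole if a number of a shift passes 41.7 or a number of a turn 1, either way. A call with a gripper value outside its range is refused whole. "grip" is the gripper's target within -1 to 1 (shut at 1, half-way at 0, fully open at -1), set as the call begins (left out, the last holds). The fingers move at their own pace and stop on an object; the grip force is fixed at half the most. Time passes only in rows, so rows that do not move let the fingers close. It gives the time, the measured TCP pose, the force and the opening at its end, in the units of the state.
- arm.sense(): the state, without advancing time (a new reading comes with each control period).
- arm.snapshot(name): name is "scene" or "side" or "wrist"; returns the picture (480x640x3 uint8, blue, green, red); there is no depth.
- arm.calibration(name): a dict with "fx", "fy", "cx", "cy" (pixels), "rvec" (rotation vector, rad) and "tvec" (3), from world to camera coordinates, as OpenCV has them. Camera axes: x right, y down, z forward; pixel columns grow to the right and rows downward; lengths in m; the calibration is good to about 2 mm. A picture is of the moment at which its call begins: read the wrist's pose just before it. calibration takes no time and is no camera call; for the wrist camera it gives the pose at the moment of the call.
- arm.finish_job(): hands the job in, once; it reports no verdict.
The state is a dict: "time": time; "q": joint angles; "dq": joint speeds; "tau": joint torques, N m; "tcp_pos": TCP position; "ee_rot": TCP orientation; "force": force on the tool from outside, world axes, zero at the start; "ft_torque": the same for the moment, N m; "finger_gap": opening from 0.0 (shut) to 1.0 (fully open).
Only numpy, scipy, OpenCV 4.12 (cv2) and the standard library are available. Lean on these libraries where they do the work, as an engineer would, in place of code of your own. Each camera call takes 0.05 s, during which the arm holds its last target.

TASK

Set the steel balancing stand upright in the middle of the cork pad, then lay the webcam boom, right way up, squarely across the stand's narrow raised edge and shift it until it stays level by itself with nothing else holding it. Then set the clamp shoe down over the boom, its legs straddling the bar, right above the edge, so that it marks the balance point, and leave everything standing level. Leave the other things on the desk where they are.

Things in the scene. Friction and masses are not known exactly. Their poses are not given: they have to be found in the camera images.
- pad: Fixed cork pad lying flat on the desk, 180 x 160 mm, 3 mm thick (its top is at z = 3 mm). Origin: centre of its underside; x along the 180 mm side. Always square to the desk (yaw 0).
- stand: Loose steel stand, 0.55 kg, 34 mm high: dark base plate 120 (x) x 60 (y) x 12 mm; in its middle a foot 24 (x) x 26 (y) mm, 6 mm high, carrying a bright upright blade 12 mm thick (x) and 26 mm long (y), whose flat top is the balancing edge. Origin: centre of its underside, z up. Grip it by the blade's two ends (26 mm, along y) or by the base. Starts upright on the desk on the right.
- ridge (a point): Centre of the blade's top on the stand, 34 mm above the stand's underside. Axes as the stand's.
- boom: Loose webcam boom: aluminium bar 200 (x) x 36 (y) x 18 mm (z), flat underneath; black camera block on top of its -x end, steel counterweight on top towards its +x end. Origin: centre of the bar's underside; x along the bar towards the counterweight, z up. Starts flat on the desk on the left. Bar and camera weigh 0.30 kg, with their own centre of mass at bar x = -17 mm.
- weight_top (a point): Top centre of the counterweight, a dark steel block 30 (x) x 32 x 29 mm standing on the bar, clamped tight; 49.5 mm above the bar's underside, at bar x = +60 to +80 mm. Its mass is hidden, 0.22 to 0.39 kg; the boom balances somewhere from bar x = +15 to +39 mm: find it by trial or by feel. It stays level only if that point is within 5 mm of the blade's middle; else one end sinks.
- camera_top (a point): Top centre of the camera block, 28 (x) x 34 mm and 28 mm high, at bar x = -85 mm, 46 mm above the bar's underside.
- shoe: Loose black clamp shoe, 90 g, an upside-down U, 24 mm long (x), 58 mm wide (y), 50 mm high: two legs 8 mm thick and 14 mm long with 42 mm between them, a 6 mm plate across, and on it a round grey knob 22 mm in diameter, 30 mm tall. Origin: centre between the lower ends of the legs, z up; x lies along the bar when it straddles it. Starts standing on its legs on the right.
- shoe_seat (a point): Centre of the underside of the shoe's plate, 14 mm above the lower ends of the legs; it rests on the bar's top, 18 mm above the bar's underside.
- mouse: Computer mouse, 100 x 58 x 34 mm, bystander near the robot. Origin: centre of its underside.
- drive: External drive, flat aluminium box 78 x 112 x 16 mm, bystander near the robot. Origin: centre of its underside.
- mug: White mug, 82 mm across, 95 mm high, bystander at the back left. Origin: centre of its underside.
- screwdriver: Screwdriver, 180 mm long, bystander lying beyond the stand and shoe.
- hub: Small aluminium hub, 110 x 36 x 18 mm, bystander beyond the boom. Origin: centre of its underside.
- stick: Black memory stick, 60 x 18 x 9 mm, bystander lying between the pad and the right-hand things. Origin: centre of its underside.
Things that resemble listed ones, but are neither listed nor needed, are in the scene too. What is shaped like the boom but purple is not meant.

How it is judged:
By the outcome, as a careful person would: the job done as asked, in the order asked, and still so for the second after the job is handed in, with the robot touching nothing.
It also fails if it takes over 72 s, if anything falls off the work surface, if the arm or the gripper's body presses on something with over 40 N, if the wrist force passes 120 N, or if a joint passes its speed limit or range.

## Working session

There is one attempt and no reset: what is moved stays moved. The work goes in short steps, Python scripts to look and compute and a tool call to move; the robot and the scene stay as the last step left them, time stands still between calls to the robot, and variables do not carry over. Pictures are saved under pics/ and viewed, and the job is handed in when it is done.

Besides the shell and the picture viewer there is one more tool, called after ">>>" as name(argument=value, ...), one argument or row to a line, values as JSON. jog_arm: Moves the arm, as the interface text tells. Its arguments: {"type":"object","properties":{"rows":{"type":"array"},"grip":{"type":"number"}},"required":["rows"]}

```bash
ls; mkdir -p pics
python3 - <<'E'
from rig import arm
import cv2
for n in ["scene","side"]:
    cv2.imwrite(f"pics/{n}0.png",arm.snapshot(n)); print(n,arm.calibration(n))
s=arm.sense(); print({k:s[k] for k in("time","tcp_pos","ee_rot","force","finger_gap")},arm.nose_length)
E
```

```text
pics
scene {'fx': 569.978756418412, 'fy': 569.978756418412, 'cx': 328.09130032075353, 'cy': 245.44005233804074, 'rvec': array([ 2.07651886,  0.91931259, -0.47378905]), 'tvec': array([-0.43241011, -0.12568281,  1.55061802])}
side {'fx': 505.39987067227884, 'fy': 505.39987067227884, 'cx': 314.0460540059679, 'cy': 237.37829221497802, 'rvec': array([ 2.07442335, -0.04294165,  0.0469765 ]), 'tvec': array([-0.50115745,  0.11398891,  1.24923208])}
{'time': 0.1, 'tcp_pos': array([ 0.24738652, -0.60051086,  0.25547605]), 'ee_rot': array([-0.58730585,  0.39387691, -0.39289319,  0.58785011]), 'force': array([-0.3574244 ,  0.23715708,  0.00345946]), 'finger_gap': 0.9988059757508556} 0.025
```

View pics/scene0.png

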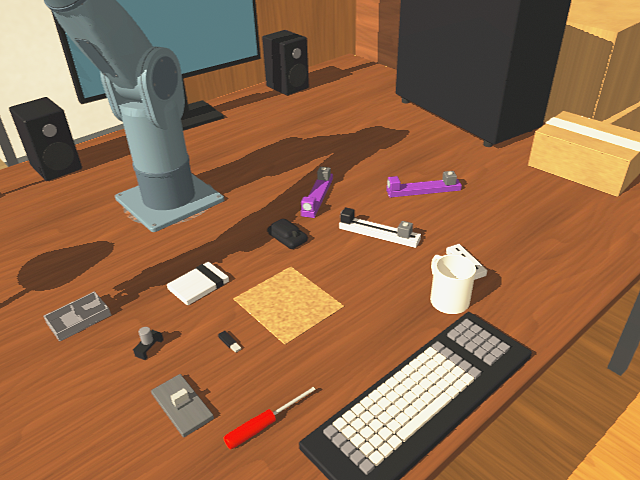

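View pics/side0.png

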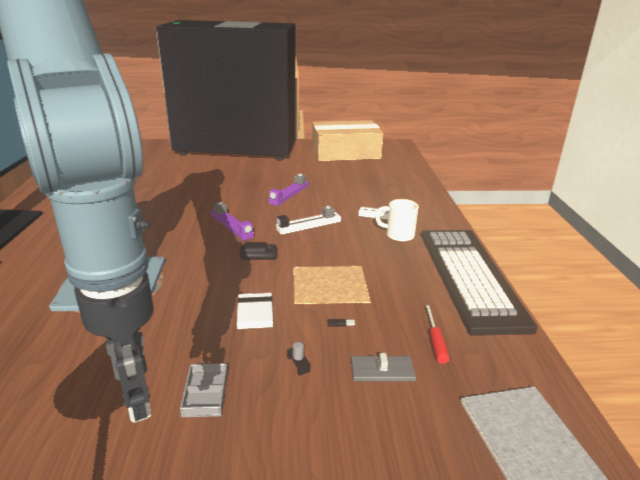

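Run:
```python
import cv2,numpy as np
a=cv2.imread("pics/scene0.png");b=cv2.imread("pics/side0.png")
def crop(im,x,y,w,h,k): 
    c=cv2.resize(im[y:y+h,x:x+w],None,fx=k,fy=k,interpolation=cv2.INTER_CUBIC)
    for i in range(0,w,10): cv2.line(c,(i*k,0),(i*k,8 if i%50 else 16),(0,255,255),1)
    for i in range(0,h,10): cv2.line(c,(0,i*k),(8 if i%50 else 16,i*k),(0,255,255),1)
    return c
cv2.imwrite("pics/c1.png",crop(a,120,310,130,130,5-1))
cv2.imwrite("pics/c2.png",crop(a,330,195,100,60,8))
cv2.imwrite("pics/c3.png",crop(b,280,335,140,60,5))
cv2.imwrite("pics/c4.png",crop(b,260,190,100,60,8))
cv2.imwrite("pics/c5.png",crop(a,225,255,130,90,6))
cv2.imwrite("pics/c6.png",crop(b,280,255,110,60,7))
```

```text
(no output)
```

View pics/c1.png

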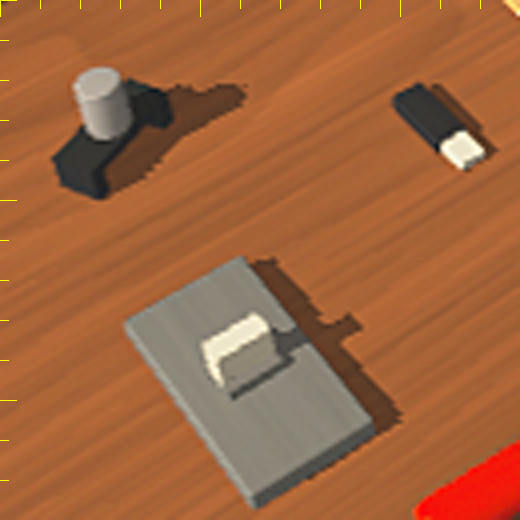

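View pics/c2.png

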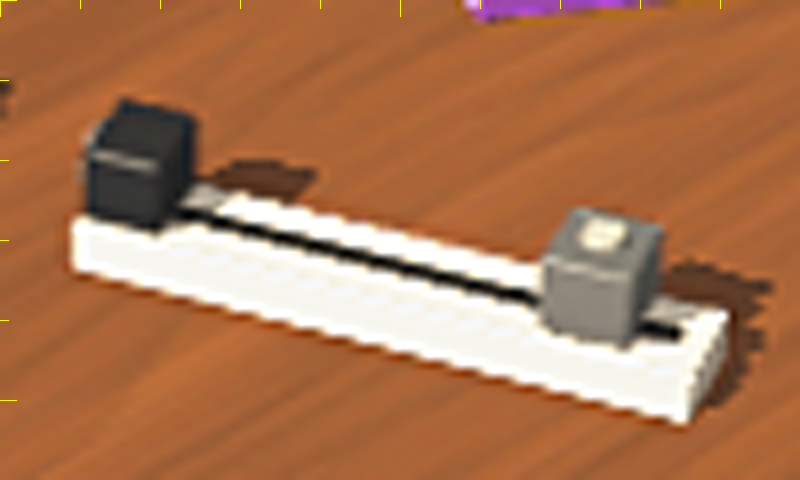

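View pics/c3.png

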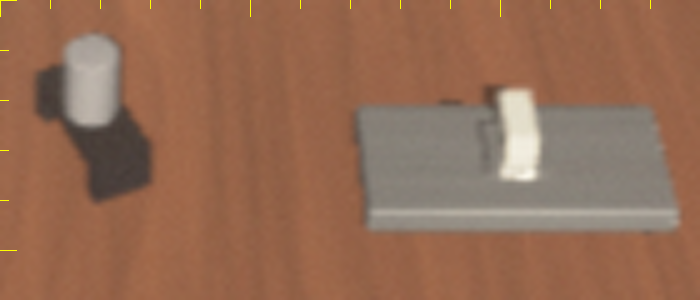

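View pics/c4.png

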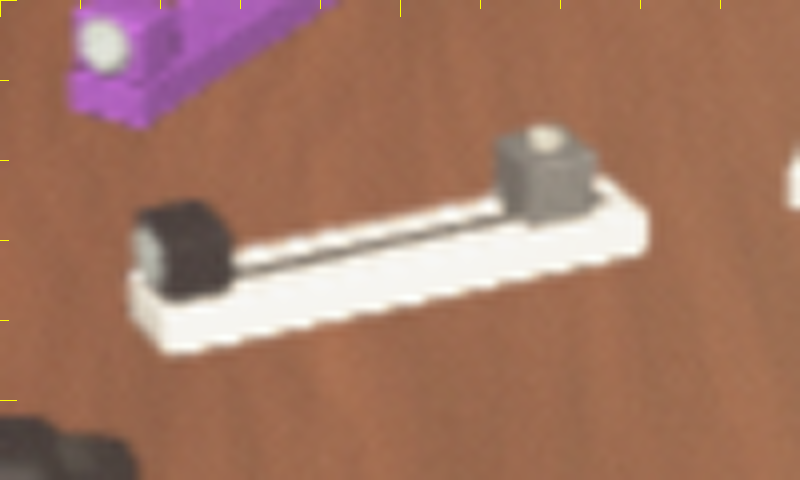

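View pics/c5.png

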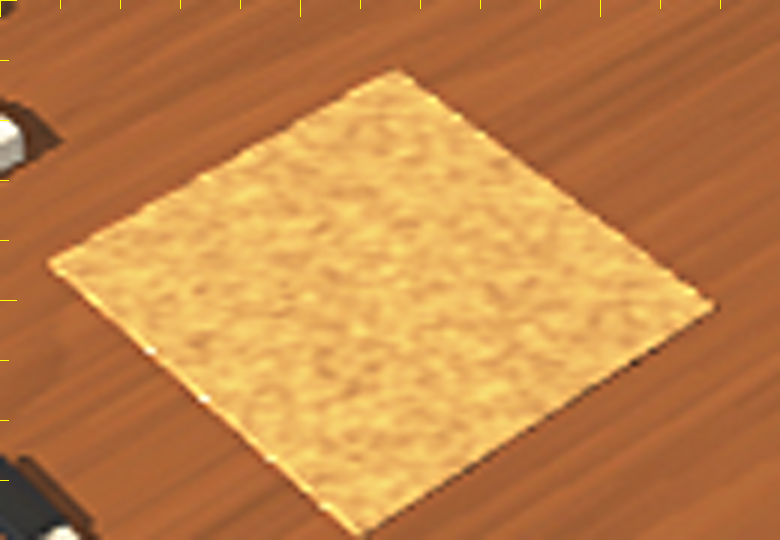

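View pics/c6.png

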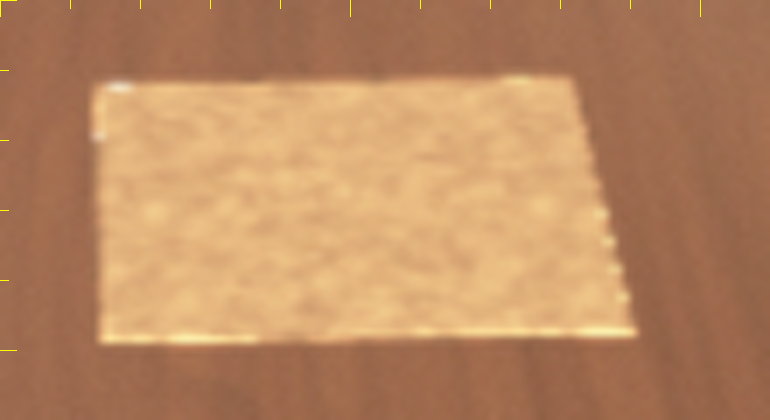

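```bash
cat > h.py <<'E'
import cv2,numpy as np
from scipy.optimize import least_squares
from scipy.spatial.transform import Rotation as R
from rig import arm
C={n:arm.calibration(n) for n in("scene","side")}
def proj(P,c):
    if isinstance(c,str): c=C[c]
    K=np.array([[c["fx"],0,c["cx"]],[0,c["fy"],c["cy"]],[0,0,1]])
    return cv2.projectPoints(np.float64(P).reshape(-1,1,3),c["rvec"],c["tvec"],K,None)[0][:,0]
def W(p,L,z0=0): # p=x,y,yaw
    L=np.atleast_2d(np.float64(L)); c,s=np.cos(p[2]),np.sin(p[2])
    return np.c_[p[0]+c*L[:,0]-s*L[:,1],p[1]+s*L[:,0]+c*L[:,1],L[:,2]+z0]
def fit(obs,p0,z0=0,yaw=True): # obs: (view, local mm, px)
    def f(p):
        q=p if yaw else [p[0],p[1],0]
        return np.concatenate([proj(W(q,np.array(l)/1000,z0),v)[0]-u for v,l,u in obs])
    r=least_squares(f,p0,loss="soft_l1"); p=r.x
    print(np.round([p[0]*1000,p[1]*1000,np.degrees(p[2])],1)); print(np.round(r.fun.reshape(-1,2),1).tolist()); return p
def crop(im,x,y,w,h,k): 
    c=cv2.resize(im[y:y+h,x:x+w],None,fx=k,fy=k,interpolation=cv2.INTER_CUBIC)
    for i in range(0,w,10): cv2.line(c,(i*k,0),(i*k,8 if i%50 else 16),(0,255,255),1)
    for i in range(0,h,10): cv2.line(c,(0,i*k),(8 if i%50 else 16,i*k),(0,255,255),1)
    return c
def tool():
    s=arm.sense(); return s["tcp_pos"],R.from_quat(s["ee_rot"])
E
python3 - <<'E'
from h import *
a,b="scene","side"
print("boom"); fit([(a,(-100,-18,0),(339,229)),(a,(100,-18,0),(415.75,248)),(a,(-100,-18,18),(339.3,222.3)),(a,(100,18,18),(421.2,234)),
(b,(-100,-18,0),(281,234.1)),(b,(100,-18,0),(340.6,221.5)),(b,(-100,18,0),(276.25,229)),(b,(100,-18,18),(340.6,216.6)),(a,(-85,0,46),(347.6,211.6))],[.45,.2,.2])
print("stand"); fit([(a,(-60,30,12),(180.75,374.25)),(a,(-60,-30,12),(151.5,391.25)),(a,(60,-30,12),(183.75,433.75)),(a,(60,30,12),(213.25,417)),(a,(60,-30,0),(184.25,437)),
(b,(-60,30,12),(351.6,356.6)),(b,(60,30,12),(410.4,356.4)),(b,(60,-30,12),(416,377.4)),(b,(-60,-30,12),(353.6,377.4)),(b,(-60,-30,0),(353.6,381)),(b,(60,-30,0),(416,381))],[.6,-.2,0])
print("pad"); fit([(a,(-90,80,3),(291.3,266.7)),(a,(90,80,3),(344.2,305.7)),(a,(90,-80,3),(285.3,344.5)),(a,(-90,-80,3),(233,298.8)),
(b,(-90,80,3),(293.1,267)),(b,(90,80,3),(361.9,265.9)),(b,(90,-80,3),(371,302)),(b,(-90,-80,3),(294.1,303.3))],[.5,0,0],yaw=True)
print("shoe"); fit([(a,(0,0,50),(144.75,330)),(b,(0,0,50),(298.4,344.6))],[.5,-.2],yaw=False) if 0 else None
for v in C:
    c=C[v]; print(v,-cv2.Rodrigues(c["rvec"])[0].T@c["tvec"])
r=least_squares(lambda p:np.concatenate([proj([p[0],p[1],.05],a)[0]-(144.75,330),proj([p[0],p[1],.05],b)[0]-(298.4,344.6)]),[.5,-.2]);print(r.x,r.fun)
t,q=tool();print(q.as_matrix().round(3))
E
```

```text
boom
[501.2 301.6  23.5]
[[0.2, -0.2], [0.1, 0.3], [-0.1, 0.6], [-0.2, 0.0], [-0.1, 0.2], [-0.2, -0.1], [-0.1, 0.1], [0.1, -0.4], [0.0, -0.4]]
stand
[ 621.7 -321.8   -1.9]
[[-0.5, -0.9], [-1.1, -0.8], [-1.1, 0.9], [0.5, -2.1], [-0.4, 1.9], [-0.1, -1.6], [0.4, -1.4], [0.6, -0.9], [0.5, -0.8], [0.2, 0.2], [-0.2, 0.1]]
pad
[ 5.413e+02 -1.810e+01  1.000e-01]
[[-0.6, -0.5], [0.1, 0.3], [-0.4, 0.0], [-0.1, -0.2], [0.5, -0.4], [-0.1, -0.3], [-0.1, -0.4], [0.6, -0.3]]
shoe
scene [ 1.2706163  -0.53544454  0.8402525 ]
side [ 0.43714374 -1.06242199  0.71056169]
[ 0.45547694 -0.29775034] [-0.19680956  0.07891892  0.04460906 -0.33551123]
[[ 0.381 -0.001  0.925]
 [-0.925  0.001  0.381]
 [-0.002 -1.    -0.   ]]
```

Run:
```python
from h import *
a=cv2.imread("pics/scene0.png");b=cv2.imread("pics/side0.png")
p=[.6217,-.3218,np.radians(-1.9)]
def box(im,v,k,ox,oy,p,lo,hi,z0=0,col=(0,0,255)):
    P=np.array([(x,y,z) for x in(lo[0],hi[0]) for y in(lo[1],hi[1]) for z in(lo[2],hi[2])])/1000.
    u=(proj(W(p,P,z0),v)-[ox,oy]+.5)*k
    for i in range(8):
        for j in range(i+1,8):
            if bin(i^j).count("1")==1: cv2.line(im,tuple(int(t) for t in u[i]),tuple(int(t) for t in u[j]),col,1)
c1=crop(a,140,360,85,85,7);c2=crop(b,340,345,90,45,7)
for c,v,o in((c1,"scene",(140,360)),(c2,"side",(340,345))):
    box(c,v,7,*o,p,(-60,-30,0),(60,30,12)); box(c,v,7,*o,p,(-6,-13,18),(6,13,34),col=(0,255,0))
cv2.imwrite("pics/o1.png",c1);cv2.imwrite("pics/o2.png",c2)
```

```text
(no output)
```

View pics/o1.png

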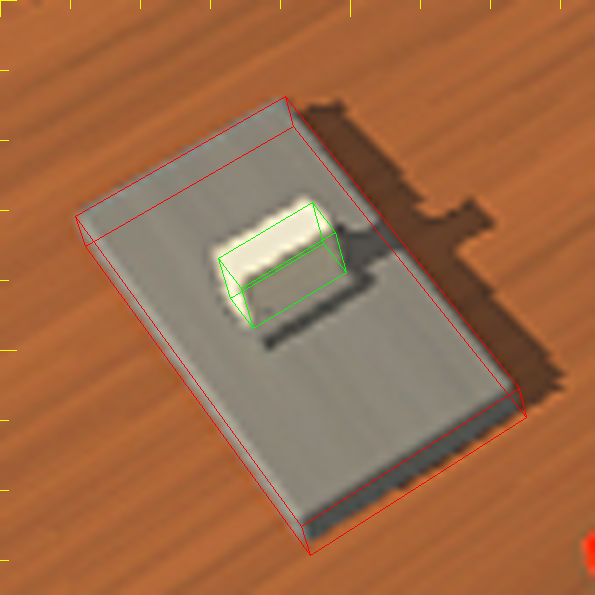

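View pics/o2.png

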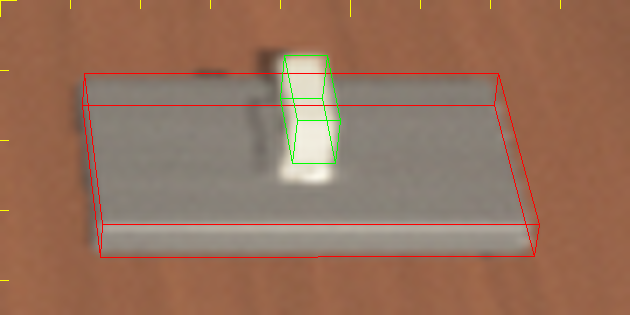

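```bash
cat >> h.py <<'E'
def plan(x,y,z,ang=None,mx=40):
    t,q=tool(); M=q.as_matrix(); a0=np.degrees(np.arctan2(M[1,0],M[0,0]))
    d=np.array([x,y,z])-t; da=0 if ang is None else (a0-ang+180)%360-180  # + about tool y
    n=max(1,int(np.ceil(max(np.linalg.norm(d)*1000/mx,abs(da)/5.9))))
    print("at",np.round(t*1000,1),"ang",round(a0,2),"d",np.round(d*1000,1),"da",round(da,2),"n",n)
    for i in range(n):
        A=R.from_euler("z",-da*i/n,degrees=True).as_matrix()@M
        print([np.round(A.T@d*1000/n,1).tolist(),round(da/6/n,3)])
def st():
    s=arm.sense(); t,q=tool(); M=q.as_matrix()
    print("t",round(s["time"],2),np.round(t*1000,1),"ang",round(np.degrees(np.arctan2(M[1,0],M[0,0])),2),"tilt",np.round(M[:,1],3),"F",np.round(s["force"],2),"T",np.round(s["ft_torque"],3),"gap",round(s["finger_gap"],3))
E
python3 -c "
from h import *
plan(.622,-.322,.2,-91.9)"
```

```text
at [ 247.4 -600.5  255.5] ang -67.6 d [374.6 278.5 -55.5] da 24.3 n 12
[[-9.6, 4.6, 37.7], np.float64(0.337)]
[[-10.9, 4.6, 37.3], np.float64(0.337)]
[[-12.2, 4.6, 36.9], np.float64(0.337)]
[[-13.5, 4.6, 36.5], np.float64(0.337)]
[[-14.8, 4.6, 36.0], np.float64(0.337)]
[[-16.0, 4.6, 35.4], np.float64(0.337)]
[[-17.3, 4.6, 34.8], np.float64(0.337)]
[[-18.5, 4.6, 34.2], np.float64(0.337)]
[[-19.7, 4.6, 33.5], np.float64(0.337)]
[[-20.9, 4.7, 32.8], np.float64(0.337)]
[[-22.0, 4.7, 32.1], np.float64(0.337)]
[[-23.1, 4.7, 31.3], np.float64(0.337)]
```

>>> jog_arm(
  rows=[
    [[-9.6,4.6,37.7],0.337],
    [[-10.9,4.6,37.3],0.337],
    [[-12.2,4.6,36.9],0.337],
    [[-13.5,4.6,36.5],0.337],
    [[-14.8,4.6,36.0],0.337],
  ],
  grip=-1,
)

```text
time: 0.52
tcp_pos: [0.4046, -0.4835, 0.2327]
ee_rot: [-0.55, 0.444, -0.444, 0.55]
force: [0.1, -1.0, 0.7]
finger_gap: 0.998
```

>>> jog_arm(
  rows=[
    [[-16,4.6,35.4],0.337],
    [[-17.3,4.6,34.8],0.337],
    [[-18.5,4.6,34.2],0.337],
    [[-19.7,4.6,33.5],0.337],
    [[-20.9,4.7,32.8],0.337],
  ],
)

```text
time: 0.93
tcp_pos: [0.5606, -0.3673, 0.2096]
ee_rot: [0.509, -0.491, 0.491, -0.509]
force: [-0.3, -1.0, -0.3]
finger_gap: 1.001
```

>>> jog_arm(
  rows=[
    [[-22,4.7,32.1],0.337],
    [[-23.1,4.7,31.3],0.337],
    [[0,0,0],0],
  ],
)

```text
time: 1.18
tcp_pos: [0.6288, -0.3121, 0.1989]
ee_rot: [-0.492, 0.507, -0.505, 0.497]
force: [-1.0, 1.9, 0.3]
finger_gap: 0.997
```

Run:
```python
from h import *
st(); c=arm.calibration("wrist"); cv2.imwrite("pics/w1.png",arm.snapshot("wrist"))
print(c, -cv2.Rodrigues(c["rvec"])[0].T@c["tvec"]); st()
```

```text
t 1.18 [ 628.8 -312.1  198.9] ang -91.31 tilt [ 0.003  0.007 -1.   ] F [-1.01  1.93  0.28] T [ 0.18  -0.011  0.029] gap 0.997
{'fx': 371.26253858400224, 'fy': 371.26253858400224, 'cx': 317.231979541892, 'cy': 233.6755305693602, 'rvec': array([-2.06453206,  2.11143897,  0.28196911]), 'tvec': array([-0.29623853,  0.59504116,  0.4869805 ])} [ 0.69254538 -0.31485061  0.31659318]
t 1.23 [ 625.6 -316.   199.2] ang -91.4 tilt [ 0.     0.004 -1.   ] F [-0.23 -0.58 -0.11] T [-0.032  0.015  0.01 ] gap 1.003
```

View pics/w1.png

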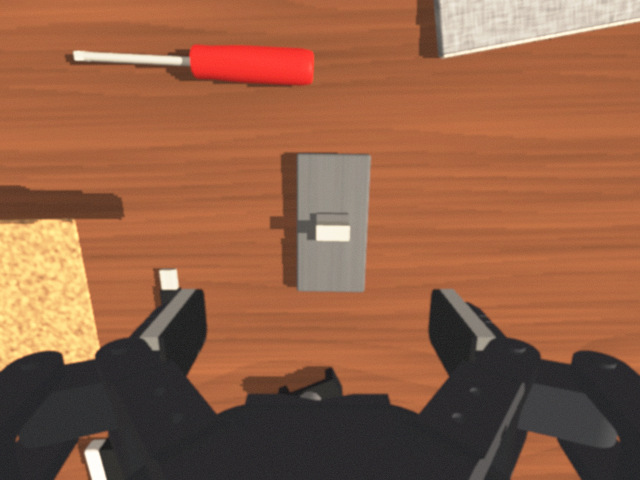

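Run:
```python
from h import *
arm.snapshot("scene");arm.snapshot("scene")
st(); c=arm.calibration("wrist"); im=arm.snapshot("wrist"); cv2.imwrite("pics/w2.png",im)
np.save("w2.npy",np.r_[c["rvec"],c["tvec"]])
cv2.imwrite("pics/w2c.png",crop(im,285,140,100,160,5)[:,:]);st()
```

```text
t 1.33 [ 621.7 -322.2  200. ] ang -91.8 tilt [-0.002 -0.    -1.   ] F [-0.63 -0.46  0.61] T [-0.041 -0.001  0.027] gap 1.0
t 1.38 [ 620.8 -323.6  200.3] ang -91.93 tilt [-0.002 -0.001 -1.   ] F [-0.19 -0.04 -0.88] T [0.027 0.031 0.045] gap 0.997
```

View pics/w2c.png

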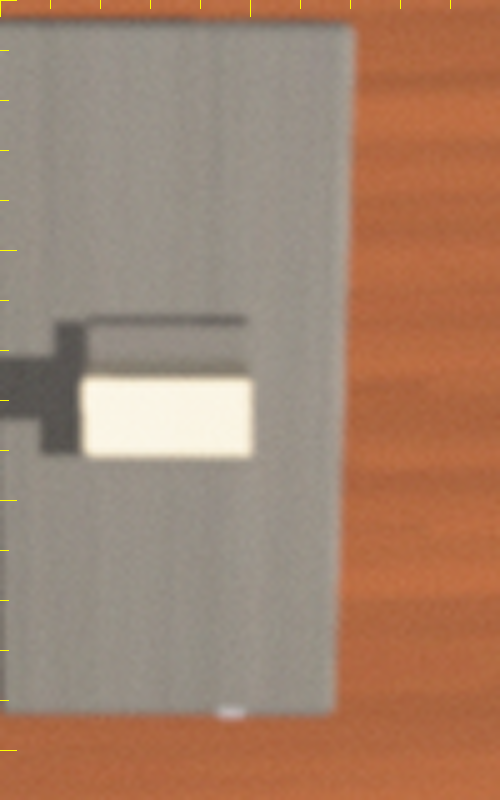

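```bash
cat >> h.py <<'E'
def back(c,u,z):
    K=np.array([[c["fx"],0,c["cx"]],[0,c["fy"],c["cy"]],[0,0,1]]); A=cv2.Rodrigues(np.asarray(c["rvec"]))[0]
    o=-A.T@c["tvec"]; d=A.T@np.linalg.inv(K)@np.array([u[0],u[1],1.]); return (o+d*(z-o[2])/d[2])
def saved(f):
    v=np.load(f); c=dict(arm.calibration("wrist")); c["rvec"]=v[:3]; c["tvec"]=v[3:]; return c
E
python3 - <<'E'
from h import *
c=saved("w2.npy")
B=[back(c,u,.034) for u in((301,215),(335.4,215),(335.8,231.6),(301.8,231.6))]
print(np.round(B,4),np.mean(B,0))
E_=[back(c,u,.012) for u in((355.8,145),(352,282.6),(285.8,282.6))]
print(np.round(E_,4)); d=E_[0]-E_[1];print(np.degrees(np.arctan2(d[1],d[0])),np.linalg.norm(d)); d=E_[2]-E_[1];print(np.degrees(np.arctan2(d[1],d[0]))-90,np.linalg.norm(d)); print((E_[0]+E_[2])/2)
E
```

```text
[[ 0.6252 -0.3101  0.034 ]
 [ 0.6244 -0.3369  0.034 ]
 [ 0.611  -0.3369  0.034 ]
 [ 0.6118 -0.3101  0.034 ]] [ 0.61809644 -0.32348779  0.034     ]
[[ 0.6763 -0.3552  0.012 ]
 [ 0.5581 -0.3513  0.012 ]
 [ 0.56   -0.2929  0.012 ]]
-1.9149771948458805 0.11825019381451742
-1.8292450444437947 0.05846880780819178
[ 0.61815475 -0.32404565  0.012     ]
```

```bash
python3 -c "
from h import *
plan(.619,-.3235,.039,-91.9)"
```

```text
at [ 620.8 -323.6  200.3] ang -91.93 d [-1.800e+00  1.000e-01 -1.613e+02] da -0.03 n 5
[[-0.0, 32.3, -0.3], np.float64(-0.001)]
[[-0.0, 32.3, -0.3], np.float64(-0.001)]
[[-0.0, 32.3, -0.3], np.float64(-0.001)]
[[-0.0, 32.3, -0.3], np.float64(-0.001)]
[[-0.0, 32.3, -0.3], np.float64(-0.001)]
```

>>> jog_arm(
  rows=[
    [[0,38,-0.4],0],
    [[0,38,-0.4],0],
    [[0,38,-0.4],0],
    [[0,28,-0.4],0],
    [[0,12,0],0],
  ],
)

```text
time: 1.8
tcp_pos: [0.616, -0.3232, 0.0424]
ee_rot: [-0.492, 0.511, -0.507, 0.49]
force: [-0.3, 1.2, -0.4]
finger_gap: 1.003
```

>>> jog_arm(
  rows=[
    [[0,6,0],0],
    [[0,0,0],0],
    [[0,0,0],0],
  ],
)

```text
time: 2.05
tcp_pos: [0.6213, -0.3237, 0.0427]
ee_rot: [0.491, -0.507, 0.509, -0.492]
force: [0.8, 0.0, 0.3]
finger_gap: 0.998
```

Run:
```python
from h import *
cv2.imwrite("pics/w3.png",arm.snapshot("wrist"));st()
```

```text
t 2.1 [ 621.7 -323.6   43.2] ang -91.9 tilt [ 0.003 -0.002 -1.   ] F [ 0.5  -0.23  0.31] T [ 0.012 -0.05   0.015] gap 1.0
```

View pics/w3.png

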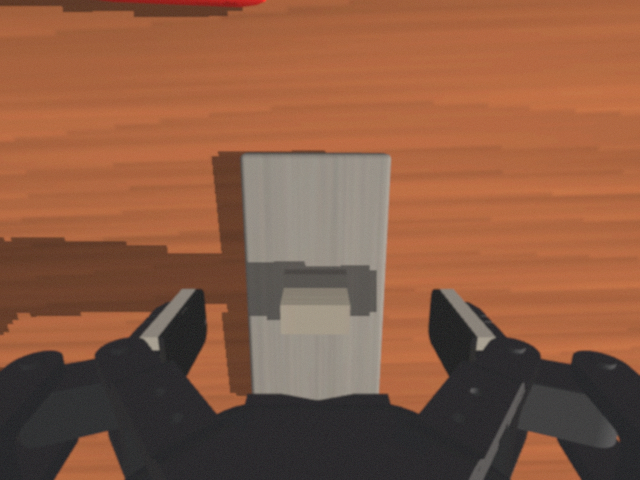

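>>> jog_arm(
  rows=[
    [[0,3,-1.5],0],
    [[0,0,0],0],
    [[0,0,0],0],
    [[0,0,0],0],
    [[0,0,0],0],
  ],
  grip=1,
)

```text
time: 2.52
tcp_pos: [0.6191, -0.3225, 0.0381]
ee_rot: [0.492, -0.508, 0.508, -0.492]
force: [-2.2, -13.9, 13.1]
finger_gap: 0.301
```

>>> jog_arm(
  rows=[
    [[0,0,0],0],
    [[0,0,0],0],
    [[0,0,0],0],
  ],
)

```text
time: 2.77
tcp_pos: [0.6192, -0.3228, 0.0384]
ee_rot: [0.492, -0.508, 0.508, -0.492]
force: [-0.5, 0.1, 5.2]
finger_gap: 0.294
```

Run:
```python
from h import *
st()
cv2.imwrite("pics/w4.png",arm.snapshot("wrist"));st()
```

```text
t 2.77 [ 619.2 -322.8   38.4] ang -91.88 tilt [ 0.001 -0.001 -1.   ] F [-0.53  0.09  5.22] T [-0.159  0.176  0.051] gap 0.294
t 2.82 [ 619.2 -322.8   38.4] ang -91.88 tilt [ 0.001 -0.001 -1.   ] F [-1.34 -0.62  5.61] T [-0.166  0.268  0.078] gap 0.288
```

View pics/w4.png

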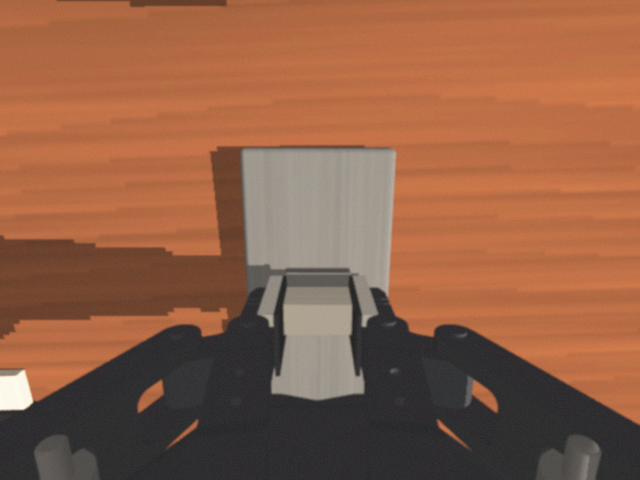

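Run:
```python
from h import *
im=cv2.imread("pics/w4.png"); cv2.imwrite("pics/w4c.png",crop(im,260,260,120,130,5)); c=arm.calibration("wrist")
for u in((283,306),(351,306),(351,333),(283,333)): print(back(c,u,.034).round(4))
plan(.5413,-.0181,.1,-90)
```

```text
[ 0.6243 -0.3112  0.034 ]
[ 0.6235 -0.3355  0.034 ]
[ 0.6127 -0.3354  0.034 ]
[ 0.6135 -0.3105  0.034 ]
at [ 619.2 -322.8   38.4] ang -91.88 d [-77.9 304.7  61.6] da -1.88 n 9
[[-33.6, -6.9, -9.8], np.float64(-0.035)]
[[-33.6, -6.9, -9.6], np.float64(-0.035)]
[[-33.6, -6.9, -9.5], np.float64(-0.035)]
[[-33.7, -6.9, -9.4], np.float64(-0.035)]
[[-33.7, -6.9, -9.3], np.float64(-0.035)]
[[-33.7, -6.9, -9.1], np.float64(-0.035)]
[[-33.8, -6.9, -9.0], np.float64(-0.035)]
[[-33.8, -6.9, -8.9], np.float64(-0.035)]
[[-33.8, -6.9, -8.8], np.float64(-0.035)]
```

View pics/w4c.png

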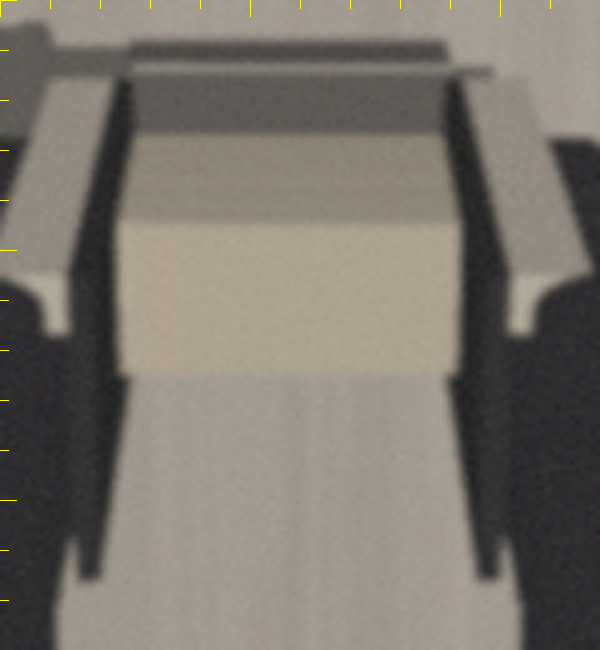

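>>> jog_arm(
  rows=[
    [[0,-20,0],0],
    [[0,-25,0],0],
    [[-20,-10,-5],0],
    [[-35,0,-10],-0.05],
    [[-38,0,-10.5],-0.05],
  ],
)

```text
time: 3.23
tcp_pos: [0.5953, -0.2297, 0.0926]
ee_rot: [0.494, -0.506, 0.507, -0.493]
force: [0.2, 1.2, -6.9]
finger_gap: 0.287
```

>>> jog_arm(
  rows=[
    [[-38,0,-10.5],-0.05],
    [[-38,0,-10],-0.05],
    [[-38,0,-10],-0.06],
    [[-38,0,-9],-0.05],
    [[-30,0,-8],0],
  ],
)

```text
time: 3.65
tcp_pos: [0.5487, -0.0421, 0.0917]
ee_rot: [0.501, -0.501, 0.498, -0.5]
force: [0.1, 0.6, -4.9]
finger_gap: 0.288
```

Run:
```python
from h import *
arm.snapshot("side");arm.snapshot("side");st()
plan(.5421,-.0177,.0418,-90)
```

```text
t 3.75 [548.1 -37.6  91.5] ang -89.45 tilt [-0.005  0.005 -1.   ] F [ 0.15 -0.19 -5.6 ] T [-0.055 -0.031  0.039] gap 0.289
at [548.1 -37.6  91.5] ang -89.45 d [ -6.   19.9 -49.7] da 0.55 n 2
[[-9.8, 24.9, -2.8], np.float64(0.046)]
[[-9.8, 24.9, -2.8], np.float64(0.046)]
```

>>> jog_arm(
  rows=[
    [[-20,20,-6],0.05],
    [[0,15,0],0],
    [[0,0,0],0],
    [[0,0,0],0],
    [[0,0,0],0],
  ],
)

```text
time: 4.17
tcp_pos: [0.5451, -0.0271, 0.058]
ee_rot: [0.498, -0.501, 0.502, -0.498]
force: [0.3, -0.7, -4.7]
finger_gap: 0.289
```

Run:
```python
from h import *
st()
plan(.5421,-.0177,.0418,-90)
```

```text
t 4.17 [545.1 -27.1  58. ] ang -90.38 tilt [ 0.    -0.001 -1.   ] F [ 0.34 -0.75 -4.7 ] T [-0.018 -0.087  0.007] gap 0.289
at [545.1 -27.1  58. ] ang -90.38 d [ -3.    9.4 -16.2] da -0.38 n 1
[[-9.4, 16.2, -3.1], np.float64(-0.063)]
```

>>> jog_arm(
  rows=[
    [[-9.4,4,-3],-0.063],
    [[0,5,0],0],
    [[0,3,0],0],
    [[0,0,0],0],
    [[0,0,0],0],
  ],
)

```text
time: 4.58
tcp_pos: [0.5418, -0.0169, 0.0456]
ee_rot: [0.5, -0.5, 0.5, -0.5]
force: [0.2, 1.2, -5.4]
finger_gap: 0.289
```

Run:
```python
from h import *
arm.snapshot("side");st()
plan(.5421,-.0177,.0418,-90)
```

```text
t 4.63 [542.  -16.9  45.8] ang -89.95 tilt [-0. -0. -1.] F [-0.16 -1.35 -5.46] T [-0.008 -0.016  0.078] gap 0.284
at [542.  -16.9  45.8] ang -89.95 d [ 0.1 -0.8 -4. ] da 0.05 n 1
[[0.8, 4.0, 0.1], np.float64(0.008)]
```

>>> jog_arm(
  rows=[
    [[0.8,2,0],0],
    [[0,2,0],0],
    [[0,0.6,0],0],
    [[0,0,0],0],
  ],
)

```text
time: 4.97
tcp_pos: [0.5421, -0.0178, 0.0413]
ee_rot: [0.5, -0.5, 0.5, -0.5]
force: [-0.7, -0.6, -2.3]
finger_gap: 0.29
```

Run:
```python
from h import *
st()
```

```text
t 4.97 [542.1 -17.8  41.3] ang -89.95 tilt [ 0. -0. -1.] F [-0.7  -0.62 -2.34] T [-0.261  0.169 -0.026] gap 0.29
```

>>> jog_arm(
  rows=[
    [[0,0,0],0],
    [[0,0,0],0],
    [[0,0,0],0],
    [[0,-10,0],0],
    [[0,-30,0],0],
  ],
  grip=-1,
)

```text
time: 5.38
tcp_pos: [0.5394, -0.0173, 0.0791]
ee_rot: [0.502, -0.501, 0.498, -0.499]
force: [-0.3, 0.1, -0.0]
finger_gap: 0.971
```

>>> jog_arm(
  rows=[
    [[0,-40,0],0],
    [[0,-30,0],0],
    [[0,0,0],0],
    [[0,0,0],0],
    [[0,0,0],0],
  ],
)

```text
time: 5.8
tcp_pos: [0.5417, -0.0174, 0.1514]
ee_rot: [-0.5, 0.5, -0.5, 0.5]
force: [-0.2, -0.7, 0.2]
finger_gap: 1.0
```

Run:
```python
from h import *
arm.snapshot("side");st()
c=arm.calibration("wrist"); im=arm.snapshot("wrist"); cv2.imwrite("pics/w5.png",im); np.save("w5.npy",np.r_[c["rvec"],c["tvec"]])
st()
```

```text
t 5.85 [541.2 -17.4 150.7] ang -89.93 tilt [-0.001 -0.    -1.   ] F [-0.82 -0.53  0.25] T [-0.021  0.047  0.037] gap 1.003
t 5.9 [541.  -17.4 150.3] ang -89.93 tilt [-0.002 -0.    -1.   ] F [-0.28  0.25 -0.47] T [ 0.025 -0.024  0.032] gap 0.998
```

View pics/w5.png

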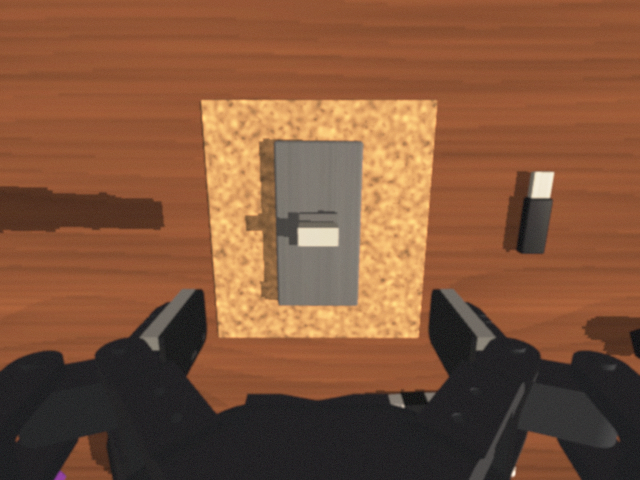

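Run:
```python
from h import *
c=saved("w5.npy")
P=[back(c,u,.003) for u in((201,100),(437,99),(420,338),(218,338))];print(np.round(P,4),np.mean(P,0))
B=[back(c,u,.037) for u in((297.5,227.5),(339,227.5),(339,246.5),(298,246.5))];print(np.mean(B,0))
B=[back(c,u,.015) for u in((274.5,141),(362,141),(358,305),(278,305))];print(np.round(B,4),np.mean(B,0))
plan(.48,.26,.2,23.5-90)
```

```text
[[ 0.6275  0.0606  0.003 ]
 [ 0.6282 -0.0984  0.003 ]
 [ 0.4479 -0.1     0.003 ]
 [ 0.4478  0.0615  0.003 ]] [ 0.53784045 -0.01906622  0.003     ]
[ 0.54108448 -0.01852846  0.037     ]
[[ 0.6009  0.0105  0.015 ]
 [ 0.6009 -0.0474  0.015 ]
 [ 0.4825 -0.0482  0.015 ]
 [ 0.4824  0.0114  0.015 ]] [ 0.54169875 -0.01840507  0.015     ]
at [541.  -17.4 150.3] ang -89.93 d [-61.  277.4  49.7] da -23.43 n 8
[[-34.7, -6.2, -7.6], np.float64(-0.488)]
[[-35.0, -6.2, -5.8], np.float64(-0.488)]
[[-35.3, -6.2, -4.0], np.float64(-0.488)]
[[-35.4, -6.2, -2.2], np.float64(-0.488)]
[[-35.5, -6.2, -0.4], np.float64(-0.488)]
[[-35.5, -6.2, 1.4], np.float64(-0.488)]
[[-35.4, -6.2, 3.2], np.float64(-0.488)]
[[-35.1, -6.2, 5.0], np.float64(-0.488)]
```

>>> jog_arm(
  rows=[
    [[-34.7,-6.2,-9],-0.488],
    [[-35,-6.2,-7],-0.488],
    [[-35.3,-6.2,-5],-0.488],
    [[-35.4,-6.2,-3.5],-0.488],
    [[-35.5,-6.2,-1.5],-0.488],
  ],
)

```text
time: 6.32
tcp_pos: [0.4964, 0.1565, 0.1813]
ee_rot: [0.561, -0.432, 0.431, -0.56]
force: [0.5, 1.0, 0.3]
finger_gap: 0.996
```

>>> jog_arm(
  rows=[
    [[-38,-6.2,0],-0.488],
    [[-38,-6.2,1],-0.488],
    [[-38,-6.2,2],-0.488],
    [[-20,0,0],0],
    [[0,0,0],0],
  ],
)

```text
time: 6.73
tcp_pos: [0.4549, 0.289, 0.2001]
ee_rot: [-0.593, 0.386, -0.384, 0.593]
force: [-0.3, 0.5, 0.0]
finger_gap: 0.998
```

>>> jog_arm(
  rows=[
    [[0,0,0],0],
    [[0,0,0],0],
    [[0,0,0],0],
  ],
)

```text
time: 6.98
tcp_pos: [0.4586, 0.2813, 0.2]
ee_rot: [0.592, -0.388, 0.389, -0.59]
force: [0.5, 0.5, -0.5]
finger_gap: 1.002
```

Run:
```python
from h import *
arm.snapshot("side");st()
c=arm.calibration("wrist"); im=arm.snapshot("wrist"); cv2.imwrite("pics/w6.png",im); np.save("w6.npy",np.r_[c["rvec"],c["tvec"]])
st()
```

```text
t 7.03 [458.7 281.4 200.2] ang -66.66 tilt [-0.001 -0.001 -1.   ] F [ 0.15 -0.87  0.29] T [ 0.024 -0.019  0.041] gap 1.003
t 7.08 [458.7 281.6 200.4] ang -66.65 tilt [-0.    -0.001 -1.   ] F [-0.88  0.17  0.23] T [ 0.022 -0.025  0.019] gap 1.001
```

View pics/w6.png

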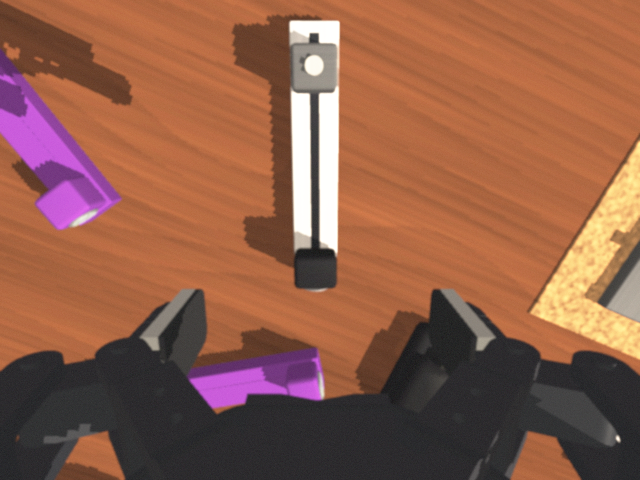

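Run:
```python
from h import *
im=cv2.imread("pics/w6.png"); cv2.imwrite("pics/w6c.png",crop(im,275,10,80,100,6)); cv2.imwrite("pics/w6d.png",crop(im,275,230,80,70,6))
```

```text
(no output)
```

View pics/w6c.png

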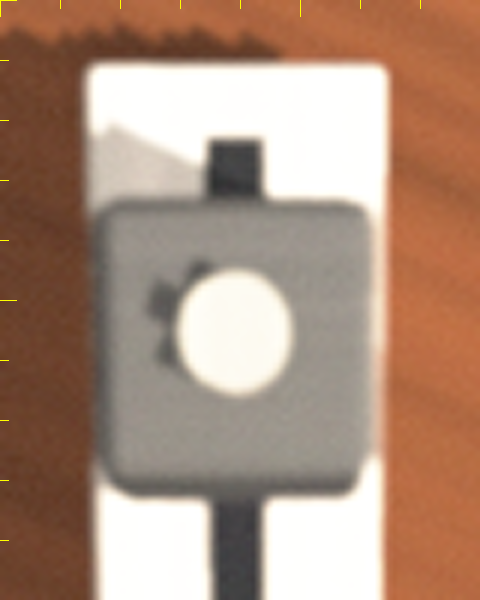

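View pics/w6d.png

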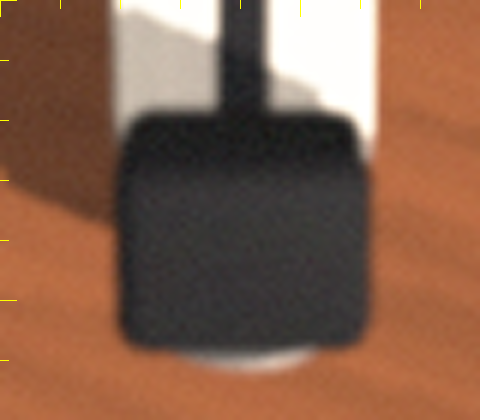

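Run:
```python
from h import *
c=saved("w6.npy")
e=[back(c,u,.018) for u in((289.2,20.3),(339.7,20.3))]
far=[back(c,u,.018) for u in((294,240),(338.2,240))]
em=np.mean(e,0); fm=np.mean(far,0); d=em-fm; yaw=np.arctan2(d[1],d[0]); print("yaw",np.degrees(yaw), "width",np.linalg.norm(e[0]-e[1]),np.linalg.norm(far[0]-far[1]))
ux=np.array([np.cos(yaw),np.sin(yaw),0])
org=em-ux*.1; print("boom origin",org)
for n,u,z in(("bolt",(314.5,65.3),.0495),("top far",(316,43.3),.047),("top near",(316,88.3),.047),("bot near",(316,92.8),.018),("cam near(top +x)",(316,256.7),.046),("cam low",(316,288.3),.046),("slot end",(314,33.5),.018),("cam base",(316,248.5),.018)):
    p=back(c,u,z); print(n,round(float((p-org)@ux)*1000,1))
g=org+ux*.027; print(g)
plan(g[0],g[1],.15,np.degrees(yaw)-90)
```

```text
yaw 23.673462973710453 width 0.0365643723326728 0.03710619092388249
boom origin [0.49831017 0.29987534 0.018     ]
bolt 64.7
top far 78.6
top near 50.6
bot near 50.7
cam near(top +x) -70.8
cam low -97.1
slot end 91.4
cam base -72.9
[0.52303809 0.31071648 0.018     ]
at [458.7 281.6 200.4] ang -66.65 d [ 64.3  29.1 -50.4] da -0.32 n 3
[[-0.4, 16.8, 23.5], np.float64(-0.018)]
[[-0.4, 16.8, 23.5], np.float64(-0.018)]
[[-0.3, 16.8, 23.5], np.float64(-0.018)]
```

>>> jog_arm(
  rows=[
    [[0,20,22],-0.05],
    [[0,30,22],0],
    [[0,35,23],0],
    [[0,35,0],0],
    [[0,25,0],0],
  ],
)

```text
time: 7.5
tcp_pos: [0.52, 0.3087, 0.0529]
ee_rot: [0.593, -0.387, 0.387, -0.591]
force: [-0.3, -0.8, 0.4]
finger_gap: 1.002
```

>>> jog_arm(
  rows=[
    [[0,12,0],0],
    [[0,5,0],0],
    [[0,0,0],0],
    [[0,0,0],0],
    [[0,0,0],0],
  ],
)

```text
time: 7.92
tcp_pos: [0.5206, 0.3107, 0.0409]
ee_rot: [-0.591, 0.386, -0.387, 0.593]
force: [-0.0, 0.4, 0.6]
finger_gap: 1.0
```

Run:
```python
from h import *
st();plan(.521,.310,.0285,-66.33)
```

```text
t 7.92 [520.6 310.7  40.9] ang -66.23 tilt [ 0.003  0.002 -1.   ] F [-0.03  0.44  0.58] T [ 0.03  -0.002 -0.033] gap 1.0
at [520.6 310.7  40.9] ang -66.23 d [  0.4  -0.7 -12.4] da 0.1 n 1
[[0.8, 12.4, -0.0], np.float64(0.017)]
```

>>> jog_arm(
  rows=[
    [[0.8,8,0],0.017],
    [[0,4,0],0],
    [[0,0,0],0],
    [[0,0,0],0],
  ],
)

```text
time: 8.25
tcp_pos: [0.5195, 0.3092, 0.0268]
ee_rot: [0.592, -0.387, 0.387, -0.592]
force: [0.3, -0.1, 0.5]
finger_gap: 1.002
```

Run:
```python
from h import *
st(); cv2.imwrite("pics/w7.png",arm.snapshot("wrist"))
```

```text
t 8.25 [519.5 309.2  26.8] ang -66.31 tilt [-0. -0. -1.] F [ 0.32 -0.12  0.52] T [-0.014 -0.021 -0.047] gap 1.002
```

View pics/w7.png

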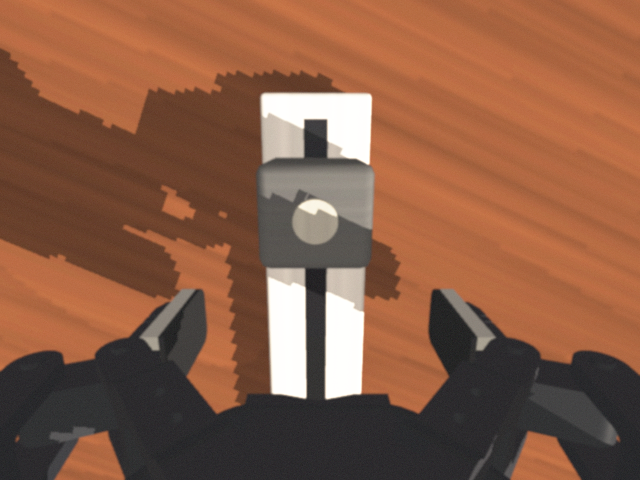

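>>> jog_arm(
  rows=[
    [[0,-1,0],0],
    [[0,0,0],0],
    [[0,0,0],0],
    [[0,0,0],0],
    [[0,0,0],0],
  ],
  grip=1,
)

```text
time: 8.72
tcp_pos: [0.5198, 0.3099, 0.0284]
ee_rot: [-0.592, 0.387, -0.387, 0.592]
force: [-0.3, 0.0, 4.1]
finger_gap: 0.405
```

>>> jog_arm(
  rows=[
    [[0,0,0],0],
    [[0,0,0],0],
    [[0,0,0],0],
  ],
)

```text
time: 8.97
tcp_pos: [0.5198, 0.3099, 0.0284]
ee_rot: [-0.592, 0.387, -0.387, 0.592]
force: [-2.4, 0.5, 4.9]
finger_gap: 0.406
```

Run:
```python
from h import *
st();c=arm.calibration("wrist"); im=arm.snapshot("wrist"); cv2.imwrite("pics/w8.png",im); np.save("w8.npy",np.r_[c["rvec"],c["tvec"]])
```

```text
t 8.97 [519.8 309.9  28.4] ang -66.3 tilt [ 0.     0.001 -1.   ] F [-2.45  0.49  4.87] T [ 0.103  0.319 -0.031] gap 0.406
```

View pics/w8.png

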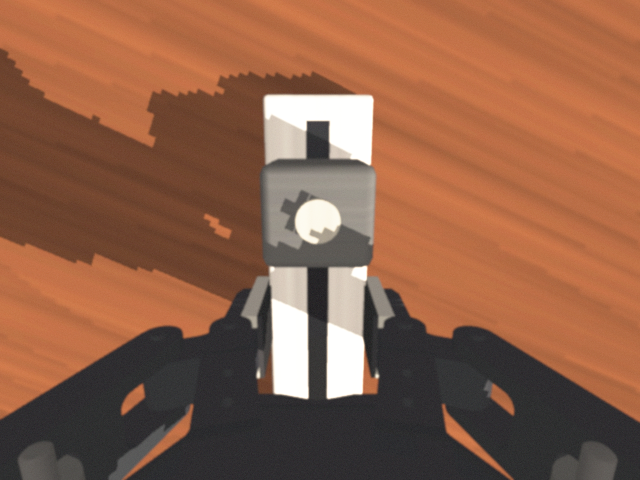

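Run:
```python
from h import *
c=saved("w8.npy"); t,q=tool(); M=q.as_matrix()
for n,u,z in(("end",(318.5,95),.018),("bolt",(318,221.5),.0495),("wtopnear",(318,266),.047),("wtopfar",(318,168),.047)):
    p=back(c,u,z); print(n,((p-t)@M*1000).round(1))
```

```text
end [ 0.4 10.5 76.4]
bolt [  0.2 -21.1  41.6]
wtopnear [  0.2 -18.6  28.1]
wtopfar [  0.2 -18.5  55.4]
```

>>> jog_arm(
  rows=[
    [[0,-10,0],0],
    [[0,-20,0],0],
    [[0,-30,0],0],
    [[0,-20,0],0],
    [[0,0,0],0],
  ],
)

```text
time: 9.43
tcp_pos: [0.5218, 0.3103, 0.1117]
ee_rot: [-0.59, 0.386, -0.388, 0.594]
force: [1.4, 0.5, -5.4]
finger_gap: 0.402
```

>>> jog_arm(
  rows=[
    [[0,0,0],0],
    [[0,0,0],0],
    [[0,0,0],0],
    [[0,0,0],0],
  ],
)

```text
time: 9.77
tcp_pos: [0.5186, 0.3086, 0.1061]
ee_rot: [0.593, -0.387, 0.386, -0.591]
force: [-0.2, 0.7, -6.0]
finger_gap: 0.406
```

Run:
```python
from h import *
F=[];T=[]
for i in range(16):
    s=arm.sense();M=tool()[1].as_matrix();F.append(s["force"]);T.append(M.T@s["ft_torque"]); arm.snapshot("side")
print(np.mean(F,0),np.std(F,0)/4,"tool T",np.mean(T,0),np.std(T,0)/4);st()
cv2.imwrite("pics/s1.png",arm.snapshot("side"));cv2.imwrite("pics/w9.png",arm.snapshot("wrist"))
```

```text
[ 0.22078098  0.19530422 -6.37780586] [0.12962078 0.12614295 0.1045673 ] tool T [-3.24214096e-02 -8.39382671e-05  1.90092879e-03] [0.00495686 0.00635503 0.008051  ]
t 10.57 [519.8 309.3 108. ] ang -66.31 tilt [ 0. -0. -1.] F [ 0.54  0.04 -6.39] T [-0.031  0.022 -0.025] gap 0.406
```

View pics/w9.png

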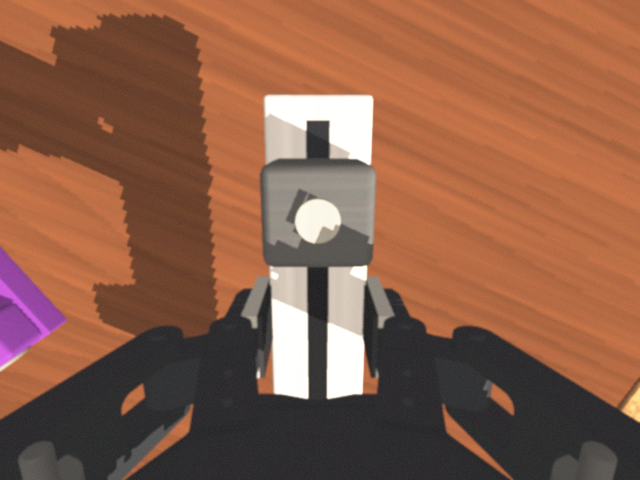

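View pics/s1.png

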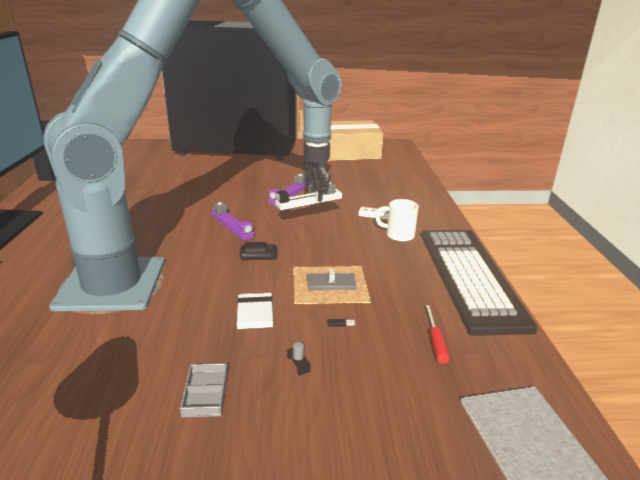

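Run:
```python
from h import *
plan(.537,-.0182,.110,-90,mx=33)
c=C["side"];print(back(c,(402,238),0), back(C["scene"],(452,308),0))
```

```text
at [519.8 309.4 108. ] ang -66.31 d [  17.2 -327.6    2. ] da 23.69 n 10
[[30.7, -0.2, -11.6], np.float64(0.395)]
[[31.1, -0.2, -10.3], np.float64(0.395)]
[[31.5, -0.2, -9.0], np.float64(0.395)]
[[31.9, -0.2, -7.7], np.float64(0.395)]
[[32.2, -0.2, -6.4], np.float64(0.395)]
[[32.4, -0.2, -5.0], np.float64(0.395)]
[[32.6, -0.2, -3.7], np.float64(0.395)]
[[32.7, -0.2, -2.3], np.float64(0.395)]
[[32.8, -0.2, -1.0], np.float64(0.395)]
[[32.8, -0.2, 0.4], np.float64(0.395)]
[0.77012543 0.21499318 0.        ] [0.7869612 0.2263138 0.       ]
```

>>> jog_arm(
  rows=[
    [[15,0,-6],0.2],
    [[25,0,-9.5],0.395],
    [[31.1,0,-10.3],0.395],
    [[31.5,0,-9],0.395],
    [[31.9,0,-7.7],0.395],
  ],
)

```text
time: 11.08
tcp_pos: [0.5241, 0.1666, 0.1081]
ee_rot: [-0.553, 0.441, -0.441, 0.553]
force: [1.1, -0.7, -6.4]
finger_gap: 0.404
```

>>> jog_arm(
  rows=[
    [[32.2,0,-6.4],0.395],
    [[32.4,0,-5],0.395],
    [[32.6,0,-3.7],0.395],
    [[32.7,0,-2.3],0.395],
    [[32.8,0,-1],0.395],
  ],
)

```text
time: 11.5
tcp_pos: [0.5293, 0.0025, 0.1083]
ee_rot: [-0.504, 0.495, -0.496, 0.505]
force: [0.2, -0.0, -7.0]
finger_gap: 0.401
```

>>> jog_arm(
  rows=[
    [[20,0,0],0.2],
    [[8,0,0],0],
    [[0,0,0],0],
    [[0,0,0],0],
    [[0,0,0],0],
  ],
)

```text
time: 11.92
tcp_pos: [0.5299, -0.0217, 0.108]
ee_rot: [-0.5, 0.5, -0.499, 0.501]
force: [1.0, 0.1, -6.8]
finger_gap: 0.403
```

Run:
```python
from h import *
F=[]; 
for i in range(4): arm.snapshot("side")
cv2.imwrite("pics/w10.png",arm.snapshot("wrist"));st()
plan(.537,-.0182,.072,-90)
```

```text
t 12.17 [529.8 -22.7 107.9] ang -89.94 tilt [-0.  0. -1.] F [ 0.03 -0.16 -6.24] T [ 0.005  0.062 -0.022] gap 0.406
at [529.8 -22.7 107.9] ang -89.94 d [  7.2   4.5 -35.9] da 0.06 n 1
[[-4.4, 35.9, 7.2], np.float64(0.01)]
```

View pics/w10.png

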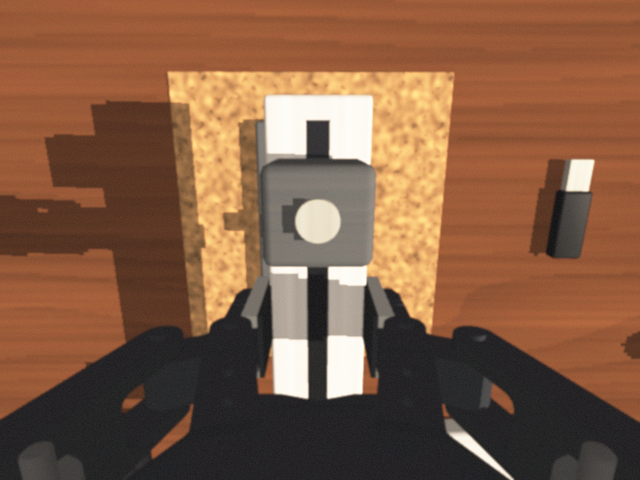

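Boom held square (bar end at rows 95–120, unchanged relative to the jaws), no slip.

>>> jog_arm(
  rows=[
    [[-4.4,5,7.2],0.01],
    [[0,15,0],0],
    [[0,12,0],0],
    [[0,4,0],0],
    [[0,0,0],0],
  ],
)

```text
time: 12.58
tcp_pos: [0.5357, -0.0192, 0.0703]
ee_rot: [-0.501, 0.501, -0.5, 0.499]
force: [-0.0, -0.2, -6.4]
finger_gap: 0.403
```

>>> jog_arm(
  rows=[
    [[0,0,0],0],
    [[0,0,0],0],
  ],
)

```text
time: 12.75
tcp_pos: [0.5374, -0.0194, 0.0723]
ee_rot: [0.499, -0.5, 0.501, -0.5]
force: [0.5, 1.4, -7.3]
finger_gap: 0.401
```

Run:
```python
from h import *
im=arm.snapshot("side"); cv2.imwrite("pics/s2.png",crop(im,250,220,160,100,5));im=arm.snapshot("scene"); cv2.imwrite("pics/s2b.png",crop(im,210,230,160,120,5));st()
plan(.537,-.0182,.0656,-90)
```

```text
t 12.85 [537.5 -19.4  72.6] ang -90.11 tilt [ 0.001 -0.    -1.   ] F [ 0.38 -0.47 -7.58] T [ 0.023  0.02  -0.018] gap 0.404
at [537.5 -19.4  72.6] ang -90.11 d [-0.5  1.2 -7. ] da -0.11 n 1
[[-1.2, 7.0, -0.5], np.float64(-0.019)]
```

View pics/s2.png

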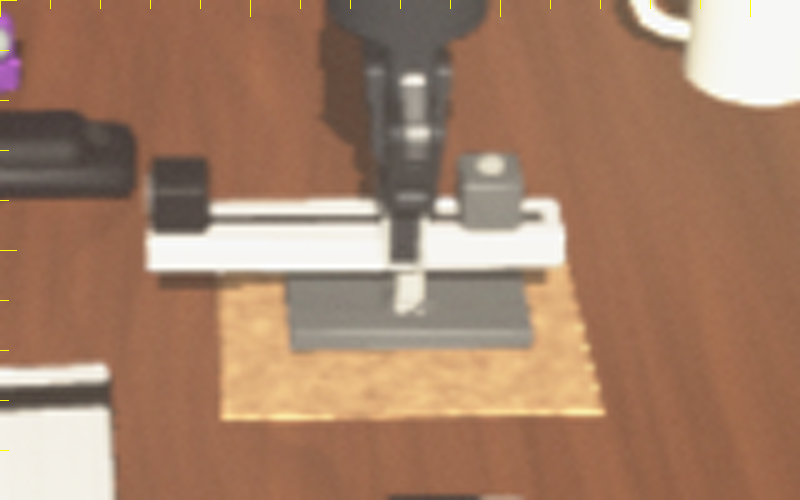

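View pics/s2b.png

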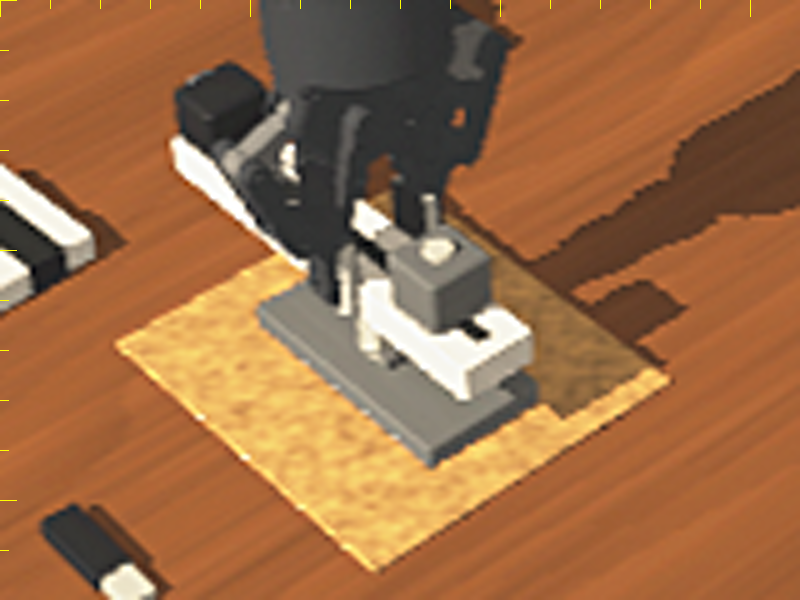

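>>> jog_arm(
  rows=[
    [[-1.2,3,-0.4],-0.019],
    [[0,2,0],0],
    [[0,1,0],0],
    [[0,0,0],0],
    [[0,0,0],0],
  ],
)

```text
time: 13.27
tcp_pos: [0.5365, -0.0182, 0.0659]
ee_rot: [0.5, -0.5, 0.5, -0.5]
force: [-0.4, -0.4, -6.6]
finger_gap: 0.403
```

Run:
```python
from h import *
arm.snapshot("side");st();arm.snapshot("side");st()
```

```text
t 13.32 [536.6 -18.2  66. ] ang -89.99 tilt [-0. -0. -1.] F [-0.16 -0.43 -6.27] T [ 0.007  0.054 -0.018] gap 0.402
t 13.37 [536.6 -18.2  66. ] ang -89.99 tilt [ 0. -0. -1.] F [ 0.05  0.63 -7.13] T [-0.032  0.009  0.007] gap 0.407
```

>>> jog_arm(
  rows=[
    [[0,0.5,0.4],0],
    [[0,0.4,0],0],
    [[0,0,0],0],
  ],
)

```text
time: 13.62
tcp_pos: [0.5371, -0.0182, 0.0654]
ee_rot: [-0.5, 0.5, -0.5, 0.5]
force: [-2.1, 0.1, -1.2]
finger_gap: 0.405
```

Run:
```python
from h import *
arm.snapshot("side");st();arm.snapshot("side");st()
```

```text
t 13.67 [537.1 -18.2  65.4] ang -89.99 tilt [ 0. -0. -1.] F [-1.93 -0.66 -0.18] T [-0.053  0.388  0.013] gap 0.407
t 13.72 [537.1 -18.2  65.4] ang -89.99 tilt [ 0. -0. -1.] F [-1.62 -0.56  0.52] T [0.045 0.446 0.017] gap 0.4
```

>>> jog_arm(
  rows=[
    [[0,0,0],0],
    [[0,0,0],0],
    [[0,0,0],0],
    [[0,0,0],0],
    [[0,0,0],0],
  ],
  grip=-0.05,
)

```text
time: 14.13
tcp_pos: [0.5373, -0.0182, 0.0652]
ee_rot: [-0.5, 0.5, -0.5, 0.5]
force: [-0.6, -0.2, -0.3]
finger_gap: 0.525
```

>>> jog_arm(
  rows=[
    [[0,0,0],0],
    [[0,0,0],0],
    [[0,0,0],0],
  ],
)

```text
time: 14.38
tcp_pos: [0.537, -0.0181, 0.0651]
ee_rot: [-0.5, 0.5, -0.5, 0.5]
force: [0.0, -0.1, -0.1]
finger_gap: 0.524
```

Run:
```python
from h import *
im=arm.snapshot("side"); cv2.imwrite("pics/s3.png",crop(im,250,220,160,100,5));cv2.imwrite("pics/w11.png",arm.snapshot("wrist"));st()
```

```text
t 14.48 [537.  -18.2  65.1] ang -89.99 tilt [ 0. -0. -1.] F [ 0.2   0.05 -0.1 ] T [-0.031 -0.004  0.008] gap 0.524
```

View pics/s3.png

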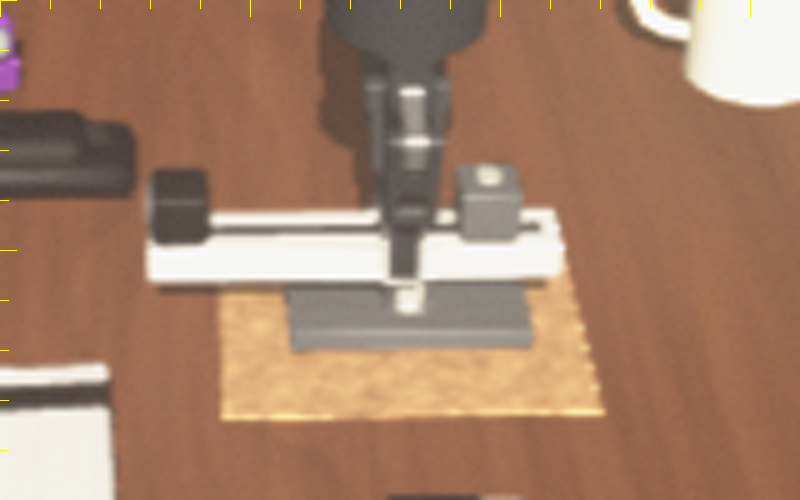

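View pics/w11.png

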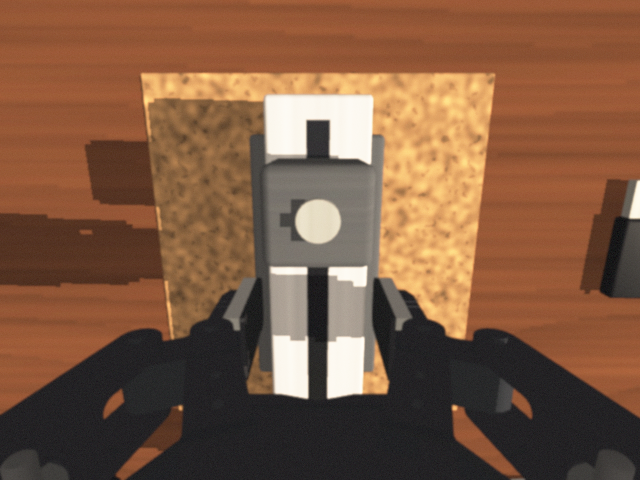

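>>> jog_arm(
  rows=[
    [[0,0,0],0],
    [[0,0,0],0],
    [[0,-4,0],0],
    [[0,-12,0],0],
    [[0,-25,0],0],
  ],
  grip=-1,
)

```text
time: 14.9
tcp_pos: [0.5351, -0.0181, 0.1051]
ee_rot: [0.501, -0.501, 0.499, -0.499]
force: [0.0, 0.1, 1.0]
finger_gap: 0.999
```

>>> jog_arm(
  rows=[
    [[0,-35,0],0],
    [[0,-40,0],0],
    [[0,-20,0],0],
    [[0,0,0],0],
    [[0,0,0],0],
  ],
)

```text
time: 15.32
tcp_pos: [0.5378, -0.0182, 0.2031]
ee_rot: [-0.499, 0.499, -0.501, 0.501]
force: [0.0, -0.8, -0.7]
finger_gap: 0.997
```

Run:
```python
from h import *
arm.snapshot("scene");arm.snapshot("scene")
c=arm.calibration("wrist"); im=arm.snapshot("wrist"); cv2.imwrite("pics/w12.png",im); np.save("w12.npy",np.r_[c["rvec"],c["tvec"]])
im=arm.snapshot("side"); cv2.imwrite("pics/s4.png",crop(im,250,220,160,100,5));st()
plan(.40,-.33,.2,None)
```

```text
t 15.52 [536.  -18.2 199.9] ang -89.98 tilt [-0.003 -0.    -1.   ] F [-0.13  0.09  0.45] T [-0.017 -0.02   0.007] gap 0.999
at [536.  -18.2 199.9] ang -89.98 d [-1.360e+02 -3.118e+02  1.000e-01] da 0 n 9
[[34.6, 0.0, -15.1], 0.0]
[[34.6, 0.0, -15.1], 0.0]
[[34.6, 0.0, -15.1], 0.0]
[[34.6, 0.0, -15.1], 0.0]
[[34.6, 0.0, -15.1], 0.0]
[[34.6, 0.0, -15.1], 0.0]
[[34.6, 0.0, -15.1], 0.0]
[[34.6, 0.0, -15.1], 0.0]
[[34.6, 0.0, -15.1], 0.0]
```

View pics/s4.png

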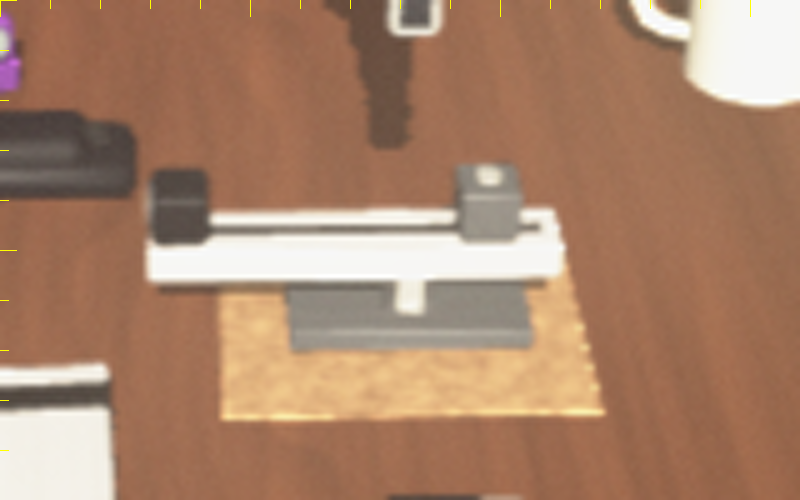

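View pics/w12.png

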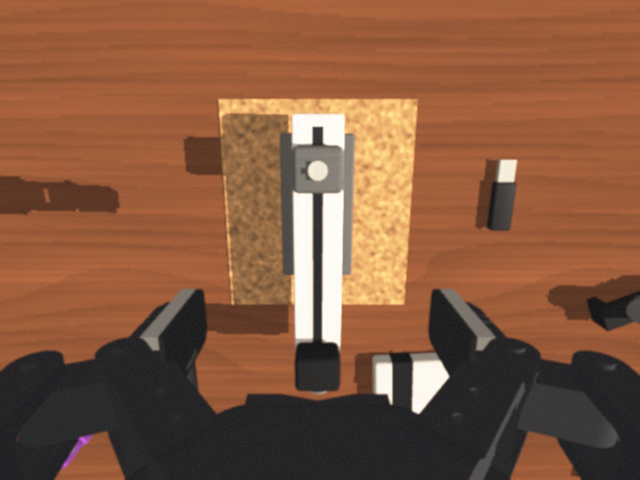

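>>> jog_arm(
  rows=[
    [[34.6,0,-15],0],
    [[34.6,0,-15],0],
    [[34.6,0,-15],0],
    [[34.6,0,-15],0],
    [[34.6,0,-15],0],
  ],
)

```text
time: 15.93
tcp_pos: [0.4604, -0.1924, 0.2]
ee_rot: [0.501, -0.501, 0.499, -0.5]
force: [0.3, -0.0, 0.6]
finger_gap: 1.0
```

>>> jog_arm(
  rows=[
    [[34.6,0,-15],0],
    [[34.6,0,-15],0],
    [[34.6,0,-15],0],
    [[15,0,-15],0],
    [[0,0,0],0],
  ],
)

```text
time: 16.35
tcp_pos: [0.3974, -0.3144, 0.1999]
ee_rot: [-0.499, 0.503, -0.501, 0.497]
force: [-1.0, 0.2, 0.2]
finger_gap: 0.999
```

>>> jog_arm(
  rows=[
    [[0,0,0],0],
    [[0,0,0],0],
    [[0,0,0],0],
    [[0,0,0],0],
  ],
)

```text
time: 16.68
tcp_pos: [0.4029, -0.3087, 0.2008]
ee_rot: [-0.501, 0.5, -0.499, 0.501]
force: [-0.4, 0.8, 0.1]
finger_gap: 0.998
```

Run:
```python
from h import *
st();c=arm.calibration("wrist"); im=arm.snapshot("wrist"); cv2.imwrite("pics/w13.png",im); np.save("w13.npy",np.r_[c["rvec"],c["tvec"]]);st()
```

```text
t 16.68 [ 402.9 -308.7  200.8] ang -89.84 tilt [-0.     0.001 -1.   ] F [-0.44  0.84  0.13] T [-0.03  -0.017 -0.038] gap 0.998
t 16.73 [ 402.8 -308.9  200.9] ang -89.86 tilt [-0.  0. -1.] F [0.16 0.08 0.46] T [ 0.032  0.035 -0.012] gap 0.998
```

View pics/w13.png

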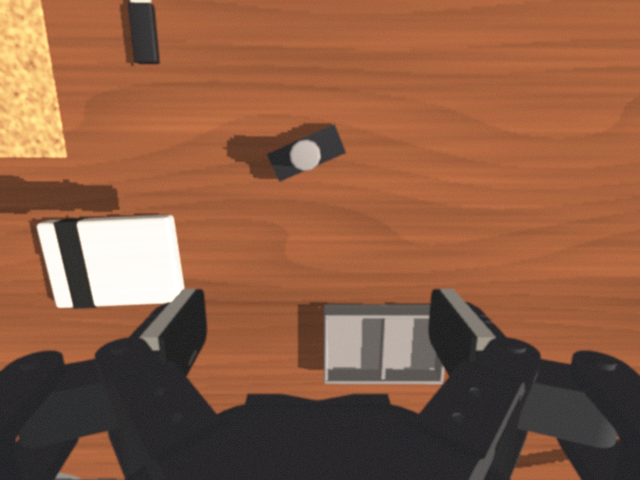

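Run:
```python
from h import *
im=cv2.imread("pics/w13.png"); cv2.imwrite("pics/w13c.png",crop(im,260,115,100,75,7))
```

```text
(no output)
```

View pics/w13c.png

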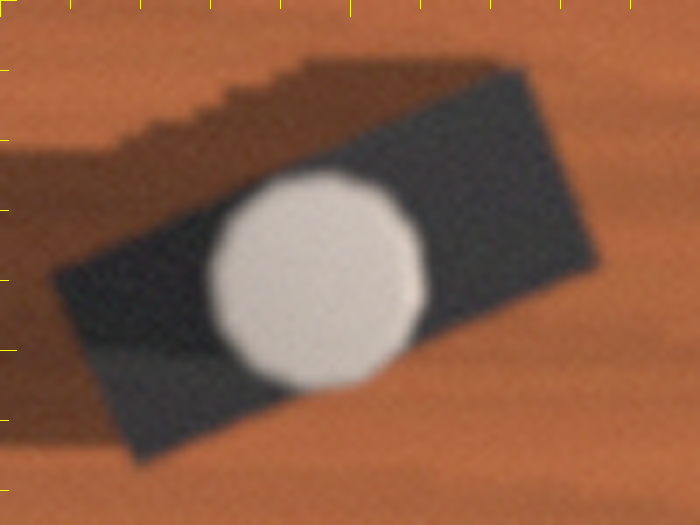

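Run:
```python
from h import *
c=saved("w13.npy"); f=lambda u:(260+u[0]/7,115+u[1]/7)
P=[back(c,f(u),.02) for u in((52,272),(138,465),(598,265),(522,65))]; print(np.round(P,4),np.mean(P,0))
d=(P[0]+P[1]-P[2]-P[3]);print("y axis ang",np.degrees(np.arctan2(d[1],d[0])),np.linalg.norm(d)/2)
d=P[0]-P[1];print("x ang",np.degrees(np.arctan2(d[1],d[0])),np.linalg.norm(d))
k=back(c,f((315,280)),.05);print(k)
plan(.4555,-.2985,.12,None)
```

```text
[[ 0.4521 -0.2696  0.02  ]
 [ 0.4305 -0.2788  0.02  ]
 [ 0.453  -0.331   0.02  ]
 [ 0.4746 -0.3221  0.02  ]] [ 0.45257094 -0.30036487  0.02      ]
y axis ang 113.2398917813409 0.05696582529058433
x ang 22.938425102130363 0.023471695847385364
[ 0.45289899 -0.30016357  0.05      ]
at [ 402.8 -308.9  200.9] ang -89.86 d [ 52.7  10.4 -80.9] da 0 n 3
[[-3.4, 27.0, 17.6], 0.0]
[[-3.4, 27.0, 17.6], 0.0]
[[-3.4, 27.0, 17.6], 0.0]
```

Run:
```python
from h import *
plan(.453,-.300,.065,-66.9,mx=30)
```

```text
at [ 402.8 -308.9  200.9] ang -89.86 d [  50.2    8.9 -135.9] da -22.96 n 5
[[-1.7, 27.2, 10.0], np.float64(-0.765)]
[[-0.9, 27.2, 10.2], np.float64(-0.765)]
[[-0.1, 27.2, 10.2], np.float64(-0.765)]
[[0.7, 27.2, 10.2], np.float64(-0.765)]
[[1.5, 27.2, 10.1], np.float64(-0.765)]
```

>>> jog_arm(
  rows=[
    [[-1.7,27,10],-0.765],
    [[-1,27,10.2],-0.765],
    [[0,27,10.2],-0.765],
    [[0.7,27,10.2],-0.765],
    [[1.5,27,10],-0.765],
  ],
)

```text
time: 17.15
tcp_pos: [0.4533, -0.3005, 0.0649]
ee_rot: [-0.59, 0.389, -0.389, 0.591]
force: [0.2, -0.8, 0.3]
finger_gap: 1.001
```

>>> jog_arm(
  rows=[
    [[0,0,0],0],
    [[0,0,0],0],
    [[0,0,0],0],
    [[0,0,0],0],
  ],
)

```text
time: 17.48
tcp_pos: [0.4527, -0.3022, 0.0678]
ee_rot: [0.589, -0.39, 0.392, -0.589]
force: [0.9, -0.0, 0.0]
finger_gap: 0.996
```

Run:
```python
from h import *
c=arm.calibration("wrist"); im=arm.snapshot("wrist"); cv2.imwrite("pics/w14.png",im); np.save("w14.npy",np.r_[c["rvec"],c["tvec"]]);st()
plan(.453,-.300,.049,-66.9,mx=30)
```

```text
t 17.53 [ 452.7 -302.2   67.8] ang -67.13 tilt [ 0.002 -0.002 -1.   ] F [-0.21  0.34 -0.56] T [ 0.004  0.025 -0.018] gap 1.003
at [ 452.7 -302.2   67.8] ang -67.13 d [  0.3   2.2 -18.8] da -0.23 n 1
[[-2.0, 18.8, 1.1], np.float64(-0.039)]
```

View pics/w14.png

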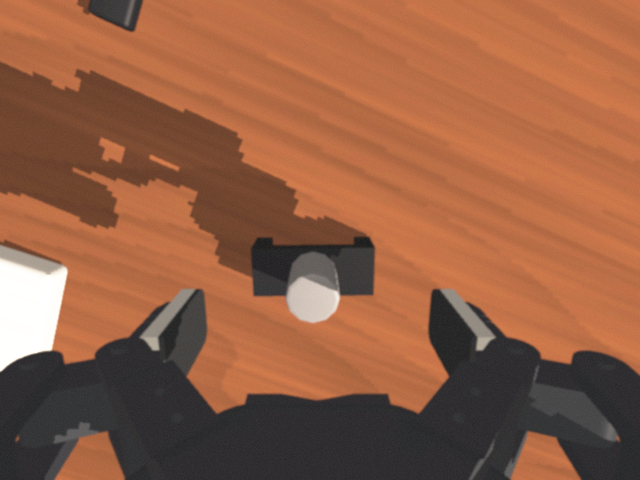

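>>> jog_arm(
  rows=[
    [[-2,8,1],-0.03],
    [[0,7,0],0],
    [[0,3,0],0],
    [[0,0,0],0],
    [[0,0,0],0],
  ],
)

```text
time: 17.95
tcp_pos: [0.4521, -0.299, 0.0477]
ee_rot: [0.59, -0.39, 0.389, -0.59]
force: [0.1, -0.6, 0.3]
finger_gap: 0.999
```

Run:
```python
from h import *
c=arm.calibration("wrist"); im=arm.snapshot("wrist"); cv2.imwrite("pics/w15.png",im);st()
plan(.453,-.300,.049,-66.9,mx=30)
```

```text
t 18.0 [ 452.3 -299.2   48. ] ang -66.87 tilt [-0.  0. -1.] F [-1.27  0.08 -0.91] T [ 0.024  0.003 -0.047] gap 0.999
at [ 452.3 -299.2   48. ] ang -66.87 d [ 0.7 -0.8  1. ] da 0.03 n 1
[[1.0, -1.0, 0.3], np.float64(0.006)]
```

View pics/w15.png

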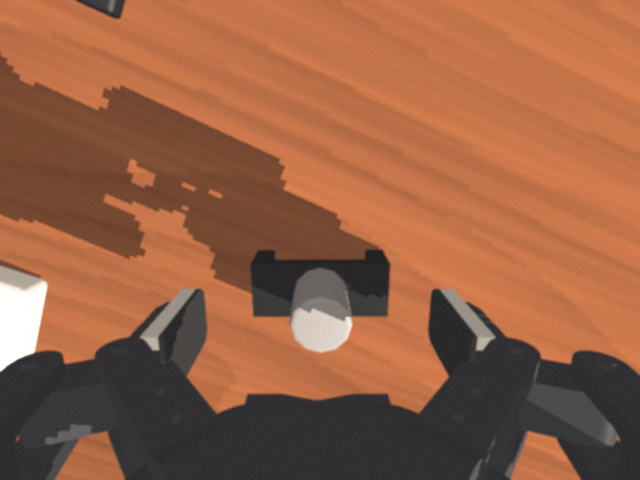

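>>> jog_arm(
  rows=[
    [[0.8,-1,0],0],
    [[0,0,0],0],
    [[0,0,0],0],
    [[0,0,0],0],
    [[0,0,0],0],
  ],
  grip=1,
)

```text
time: 18.42
tcp_pos: [0.4527, -0.2999, 0.0491]
ee_rot: [-0.59, 0.39, -0.39, 0.59]
force: [0.7, -0.1, -1.0]
finger_gap: 0.301
```

>>> jog_arm(
  rows=[
    [[0,0,0],0],
    [[0,0,0],0],
    [[0,0,0],0],
    [[0,0,0],0],
  ],
)

```text
time: 18.75
tcp_pos: [0.4528, -0.2999, 0.0493]
ee_rot: [0.59, -0.39, 0.39, -0.59]
force: [-0.8, 1.2, 5.9]
finger_gap: 0.232
```

Run:
```python
from h import *
st();c=arm.calibration("wrist"); im=arm.snapshot("wrist"); cv2.imwrite("pics/w16.png",im); np.save("w16.npy",np.r_[c["rvec"],c["tvec"]])
cv2.imwrite("pics/w16c.png",crop(im,230,240,180,110,4))
```

```text
t 18.75 [ 452.8 -299.9   49.3] ang -66.86 tilt [ 0. -0. -1.] F [-0.81  1.2   5.93] T [ 0.169  0.235 -0.01 ] gap 0.232
```

View pics/w16c.png

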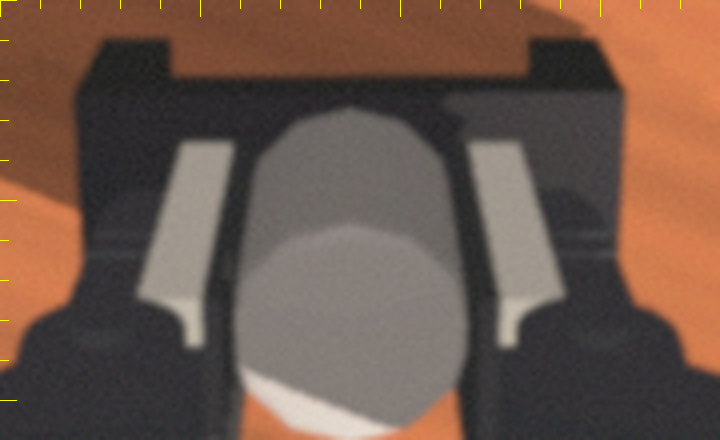

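Run:
```python
from h import *
c=saved("w16.npy"); t,q=tool(); M=q.as_matrix()
print("knob",((back(c,(317.9,322.75),.05)-t)@M*1000).round(1))
# plate top +x edge row 240+92/4=263, ends cols 230+76/4, 230+625/4
for u in((249,263),(386.2,263)): print(((back(c,u,.02)-t)@M*1000).round(1))
```

```text
knob [ 0.2 -0.7  0.6]
[-28.6  29.3  12. ]
[28.8 29.3 12. ]
```

>>> jog_arm(
  rows=[
    [[0,-15,0],0],
    [[0,-30,0],0],
    [[0,-35,0],0],
    [[0,-30,0],0],
    [[0,-10,0],0],
  ],
)

```text
time: 19.22
tcp_pos: [0.4546, -0.3011, 0.1731]
ee_rot: [-0.59, 0.387, -0.392, 0.59]
force: [1.5, -1.1, -1.2]
finger_gap: 0.238
```

Run:
```python
from h import *
st();plan(.5412,-.018,.165,-90,mx=33)
```

```text
t 19.22 [ 454.6 -301.1  173.1] ang -66.87 tilt [ 0.005 -0.003 -1.   ] F [ 1.46 -1.1  -1.2 ] T [-0.068 -0.075  0.012] gap 0.238
at [ 454.6 -301.1  173.1] ang -66.87 d [ 86.6 283.1  -8.1] da 23.13 n 9
[[-25.2, 0.8, 21.2], np.float64(0.428)]
[[-26.1, 0.8, 20.1], np.float64(0.428)]
[[-26.9, 0.8, 18.9], np.float64(0.428)]
[[-27.8, 0.8, 17.6], np.float64(0.428)]
[[-28.5, 0.8, 16.4], np.float64(0.428)]
[[-29.2, 0.8, 15.1], np.float64(0.428)]
[[-29.9, 0.8, 13.8], np.float64(0.428)]
[[-30.5, 0.8, 12.4], np.float64(0.428)]
[[-31.0, 0.8, 11.0], np.float64(0.428)]
```

>>> jog_arm(
  rows=[
    [[-15,0,13],0.428],
    [[-24,0,19],0.428],
    [[-27,0,19],0.428],
    [[-28,0,17.6],0.428],
    [[-28.5,0,16.4],0.428],
  ],
)

```text
time: 19.63
tcp_pos: [0.4967, -0.1556, 0.1683]
ee_rot: [0.542, -0.454, 0.453, -0.542]
force: [0.5, 0.3, -1.6]
finger_gap: 0.238
```

>>> jog_arm(
  rows=[
    [[-29.2,0,15],0.428],
    [[-30,0,13.8],0.428],
    [[-30.5,0,12.4],0.428],
    [[-25,0,10],0.428],
    [[-12,0,5],0],
  ],
)

```text
time: 20.05
tcp_pos: [0.54, -0.0205, 0.1683]
ee_rot: [-0.501, 0.5, -0.498, 0.501]
force: [-0.6, 0.3, -0.9]
finger_gap: 0.234
```

>>> jog_arm(
  rows=[
    [[0,0,0],0],
    [[0,0,0],0],
    [[0,0,0],0],
    [[0,0,0],0],
  ],
)

```text
time: 20.38
tcp_pos: [0.539, -0.0274, 0.1688]
ee_rot: [0.5, -0.5, 0.501, -0.499]
force: [0.4, -0.1, -1.0]
finger_gap: 0.236
```

Run:
```python
from h import *
st();c=arm.calibration("wrist"); im=arm.snapshot("wrist"); cv2.imwrite("pics/w17.png",im); np.save("w17.npy",np.r_[c["rvec"],c["tvec"]]);st()
plan(.5410,-.0183,.13,-90,mx=33)
```

```text
t 20.38 [539.  -27.4 168.8] ang -90.11 tilt [-0.001 -0.001 -1.   ] F [ 0.37 -0.15 -0.98] T [-0.042  0.002 -0.016] gap 0.236
t 20.43 [539.1 -27.2 168.9] ang -90.11 tilt [-0.001 -0.001 -1.   ] F [ 0.58  0.68 -0.91] T [ 0.034 -0.004 -0.028] gap 0.237
at [539.1 -27.2 168.9] ang -90.11 d [  1.9   8.9 -38.9] da -0.11 n 2
[[-4.5, 19.4, 1.0], np.float64(-0.009)]
[[-4.5, 19.4, 1.0], np.float64(-0.009)]
```

View pics/w17.png

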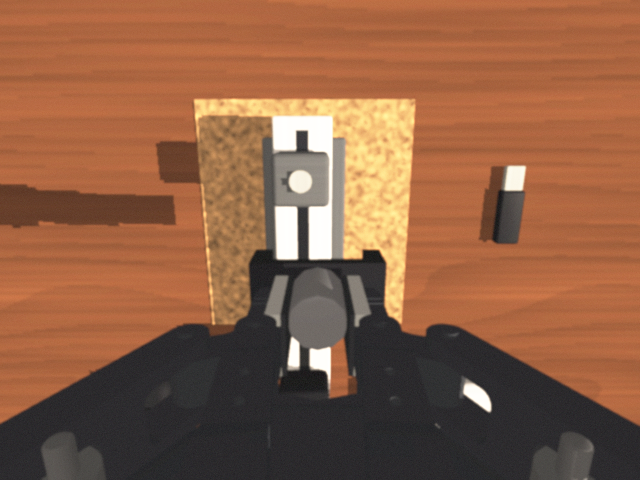

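>>> jog_arm(
  rows=[
    [[-4.5,10,1],-0.018],
    [[-4.5,15,1],0],
    [[0,10,0],0],
    [[0,4,0],0],
    [[0,0,0],0],
  ],
)

```text
time: 20.85
tcp_pos: [0.5405, -0.0167, 0.1286]
ee_rot: [0.501, -0.5, 0.499, -0.5]
force: [-0.2, 0.3, -0.7]
finger_gap: 0.242
```

>>> jog_arm(
  rows=[
    [[0,0,0],0],
    [[0,0,0],0],
    [[0,0,0],0],
  ],
)

```text
time: 21.1
tcp_pos: [0.5421, -0.0165, 0.1307]
ee_rot: [-0.5, 0.499, -0.5, 0.501]
force: [-0.1, -0.7, 0.4]
finger_gap: 0.237
```

Run:
```python
from h import *
st();c=arm.calibration("wrist"); im=arm.snapshot("wrist"); cv2.imwrite("pics/w18.png",im); np.save("w18.npy",np.r_[c["rvec"],c["tvec"]]);st()
im=arm.snapshot("side"); cv2.imwrite("pics/s5.png",crop(im,250,200,160,120,5))
cv2.imwrite("pics/w18c.png",crop(cv2.imread("pics/w18.png"),230,90,170,190,4))
plan(.5410,-.0183,.11,-90,mx=33)
```

```text
t 21.1 [542.1 -16.5 130.7] ang -89.88 tilt [ 0.001 -0.    -1.   ] F [-0.08 -0.66  0.41] T [-0.008  0.015  0.034] gap 0.237
t 21.15 [542.  -16.4 130.6] ang -89.87 tilt [ 0.001 -0.    -1.   ] F [ 0.11 -0.15 -0.19] T [ 0.039 -0.07   0.005] gap 0.234
at [541.9 -16.4 130.6] ang -89.87 d [ -0.9  -1.9 -20.6] da 0.13 n 1
[[1.9, 20.6, -1.0], np.float64(0.021)]
```

View pics/w18c.png

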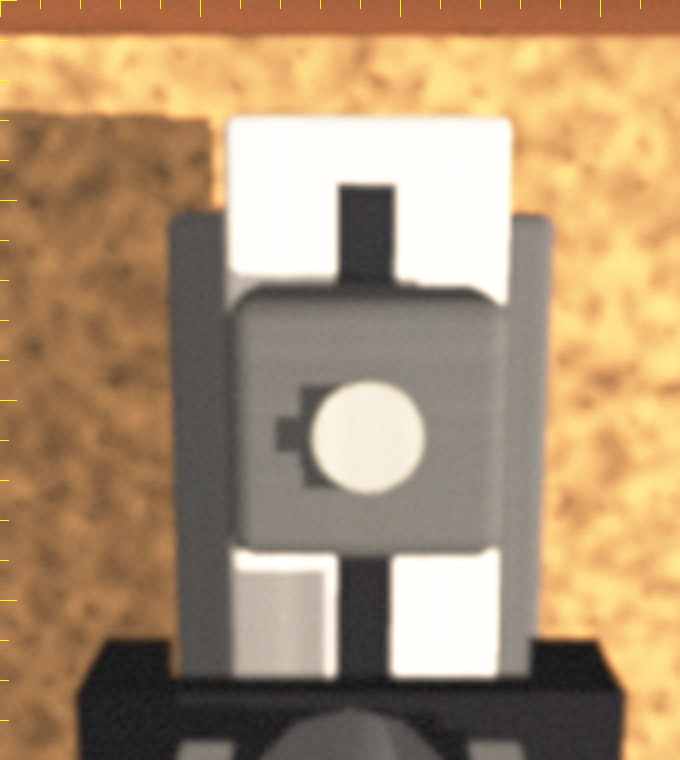

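View pics/s5.png

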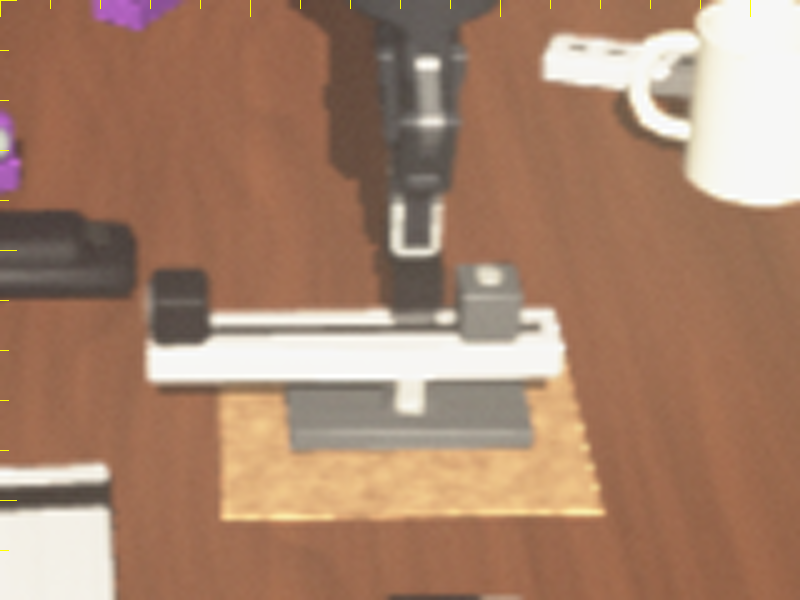

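Run:
```python
from h import *
c=saved("w18.npy"); t=np.array([.5421,-.0165,.1307]); M=tool()[1].as_matrix()
for u,z in(((287,119.5),.055),((358,119.5),.055),((230+231/4,230),.055),((230+500/4,230),.055),((322,199.3),.0865)): print((back(c,u,z)*1000).round(1),((back(c,u,z)-t)@M*1000).round(1))
```

```text
[613.4  -1.7  55. ] [-14.6  75.8  71.3]
[613.5 -37.   55. ] [20.7 75.8 71.2]
[556.6  -1.   55. ] [-15.5  75.7  14.5]
[556.7 -37.1  55. ] [20.7 75.7 14.5]
[578.6 -18.9  86.5] [ 2.5 44.2 36.5]
```

>>> jog_arm(
  rows=[
    [[2.6,5,-1],0.02],
    [[0,8,0],0],
    [[0,6,0],0],
    [[0,2,0],0],
    [[0,0,0],0],
  ],
)

```text
time: 21.62
tcp_pos: [0.5399, -0.0188, 0.108]
ee_rot: [0.501, -0.5, 0.499, -0.5]
force: [0.0, -0.5, -0.5]
finger_gap: 0.234
```

>>> jog_arm(
  rows=[
    [[0,0,0],0],
    [[0,0,0],0],
  ],
)

```text
time: 21.78
tcp_pos: [0.5408, -0.0188, 0.1091]
ee_rot: [-0.5, 0.5, -0.5, 0.5]
force: [-0.3, 0.2, -0.5]
finger_gap: 0.234
```

Run:
```python
from h import *
st();c=arm.calibration("wrist"); t=tool()[0];M=tool()[1].as_matrix();im=arm.snapshot("wrist"); cv2.imwrite("pics/w19.png",im); np.save("w19.npy",np.r_[c["rvec"],c["tvec"],]);st()
cv2.imwrite("pics/w19c.png",crop(im,230,90,170,190,4))
plan(.5409,-.019,.1,-90,mx=33)
```

```text
t 21.78 [540.8 -18.8 109.1] ang -89.98 tilt [ 0.  0. -1.] F [-0.32  0.21 -0.45] T [0.014 0.004 0.025] gap 0.234
t 21.83 [540.8 -18.8 109.2] ang -89.98 tilt [ 0.  0. -1.] F [-0.04  0.08 -1.27] T [0.008 0.042 0.011] gap 0.238
at [540.8 -18.8 109.2] ang -89.98 d [ 0.1 -0.2 -9.2] da 0.02 n 1
[[0.2, 9.2, 0.1], np.float64(0.003)]
```

View pics/w19c.png

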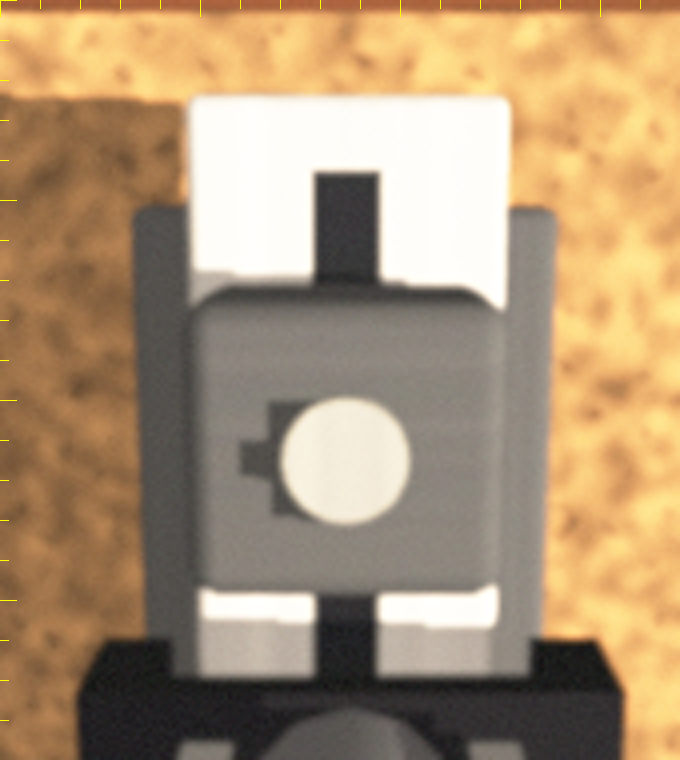

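>>> jog_arm(
  rows=[
    [[-0.5,2,0],0],
    [[0,4,0],0],
    [[0,4,0],0],
    [[0,3,0],0],
    [[0,1.5,0],0],
  ],
)

```text
time: 22.25
tcp_pos: [0.5402, -0.0184, 0.0939]
ee_rot: [0.5, -0.5, 0.5, -0.5]
force: [-0.2, -0.4, -0.5]
finger_gap: 0.232
```

>>> jog_arm(
  rows=[
    [[0,1,0],0],
    [[0,0,0],0],
    [[0,0,0],0],
  ],
)

```text
time: 22.5
tcp_pos: [0.5406, -0.0183, 0.0935]
ee_rot: [0.5, -0.5, 0.5, -0.5]
force: [-0.1, 0.0, -1.3]
finger_gap: 0.23
```

Run:
```python
from h import *
st();im=arm.snapshot("side"); cv2.imwrite("pics/s6.png",crop(im,250,200,160,120,5));im=arm.snapshot("scene"); cv2.imwrite("pics/s6b.png",crop(im,210,230,160,120,5));st()
```

```text
t 22.5 [540.6 -18.3  93.5] ang -89.98 tilt [-0. -0. -1.] F [-0.05  0.01 -1.28] T [-0.027 -0.049 -0.022] gap 0.23
t 22.6 [540.7 -18.3  93.7] ang -89.98 tilt [ 0.  0. -1.] F [ 0.31 -1.02 -0.67] T [ 0.013 -0.044  0.002] gap 0.233
```

View pics/s6.png

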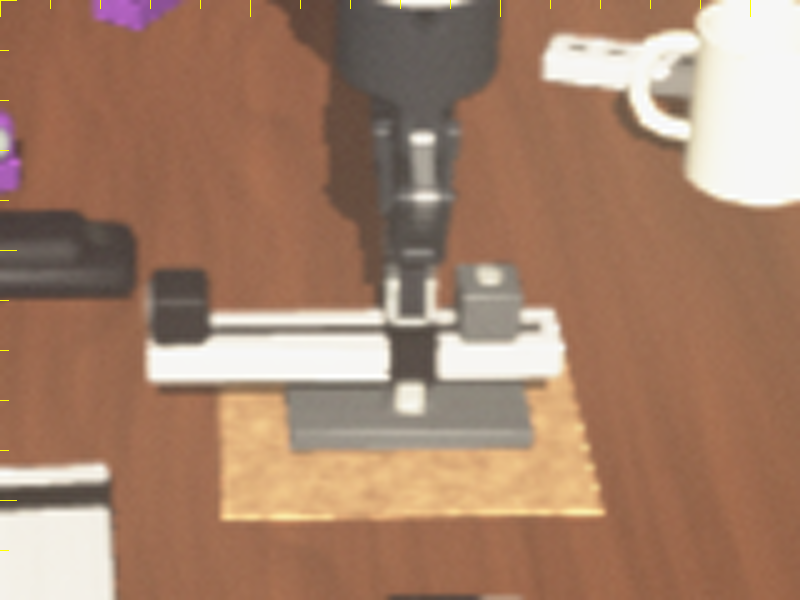

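View pics/s6b.png

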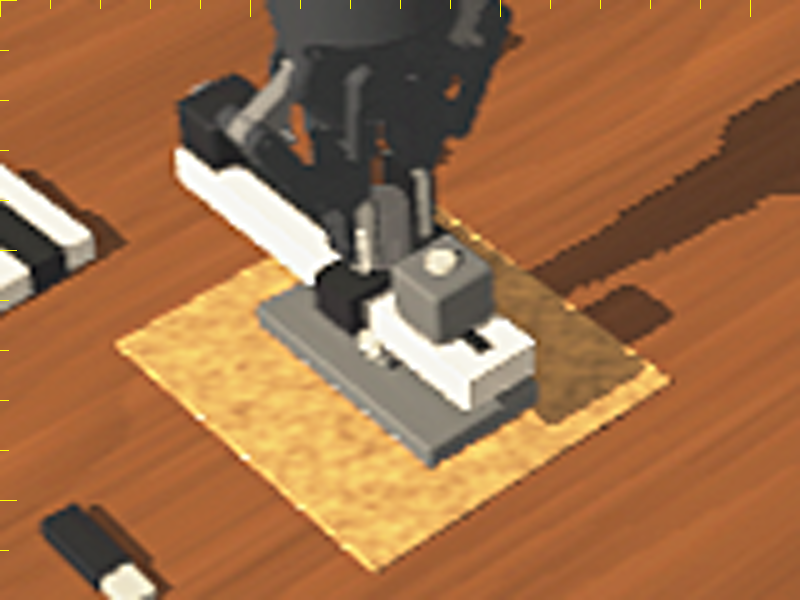

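>>> jog_arm(
  rows=[
    [[0,1.2,0.3],0],
    [[0,0.8,0],0],
    [[0,0.5,0],0],
    [[0,0,0],0],
    [[0,0,0],0],
  ],
)

```text
time: 23.02
tcp_pos: [0.5409, -0.0184, 0.091]
ee_rot: [0.5, -0.5, 0.5, -0.5]
force: [-0.3, 0.6, -0.9]
finger_gap: 0.235
```

Run:
```python
from h import *
arm.snapshot("side");st();arm.snapshot("side");st()
```

```text
t 23.07 [540.9 -18.3  91.1] ang -89.98 tilt [-0. -0. -1.] F [ 1.15 -0.09 -0.8 ] T [0.027 0.032 0.024] gap 0.238
t 23.12 [540.9 -18.3  91.1] ang -89.98 tilt [-0.  0. -1.] F [ 0.61 -0.73 -1.26] T [-0.074  0.035  0.014] gap 0.236
```

>>> jog_arm(
  rows=[
    [[0,0.5,0],0],
    [[0,0.4,0],0],
    [[0,0,0],0],
    [[0,0,0],0],
  ],
)

```text
time: 23.45
tcp_pos: [0.541, -0.0184, 0.0903]
ee_rot: [-0.5, 0.5, -0.5, 0.5]
force: [-1.5, 1.2, 1.1]
finger_gap: 0.238
```

Run:
```python
from h import *
st();arm.snapshot("side");st();arm.snapshot("side");st()
```

```text
t 23.45 [541.  -18.4  90.3] ang -89.98 tilt [ 0. -0. -1.] F [-1.5   1.19  1.14] T [-0.051  0.203  0.005] gap 0.238
t 23.5 [541.  -18.3  90.4] ang -89.98 tilt [ 0.  0. -1.] F [-0.62  0.13  2.92] T [-0.032  0.187 -0.004] gap 0.235
t 23.55 [541.  -18.3  90.4] ang -89.98 tilt [ 0.  0. -1.] F [-1.27 -0.06  3.01] T [-0.067  0.165 -0.017] gap 0.235
```

>>> jog_arm(
  rows=[
    [[0,0,0],0],
    [[0,0,0],0],
    [[0,0,0],0],
    [[0,0,0],0],
    [[0,-4,0],0],
  ],
  grip=-0.4,
)

```text
time: 23.97
tcp_pos: [0.5404, -0.0183, 0.0936]
ee_rot: [0.5, -0.5, 0.5, -0.5]
force: [0.3, 0.1, -0.2]
finger_gap: 0.702
```

>>> jog_arm(
  rows=[
    [[0,-10,0],0],
    [[0,-25,0],0],
    [[0,-35,0],0],
    [[0,-35,0],0],
    [[0,-20,0],0],
  ],
)

```text
time: 24.38
tcp_pos: [0.5424, -0.0184, 0.2237]
ee_rot: [-0.499, 0.499, -0.501, 0.501]
force: [0.6, 0.3, 0.7]
finger_gap: 0.7
```

>>> jog_arm(
  rows=[
    [[0,0,0],0],
    [[0,0,0],0],
    [[0,0,0],0],
    [[0,0,0],0],
    [[0,0,0],0],
  ],
)

```text
time: 24.8
tcp_pos: [0.54, -0.0183, 0.218]
ee_rot: [0.501, -0.5, 0.499, -0.499]
force: [0.2, 0.7, -0.2]
finger_gap: 0.702
```

Run:
```python
from h import *
for i in range(8): arm.snapshot("side")
im=arm.snapshot("side"); cv2.imwrite("pics/s7.png",crop(im,250,200,160,120,5));cv2.imwrite("pics/s7full.png",im);im=arm.snapshot("scene"); cv2.imwrite("pics/s7b.png",im);cv2.imwrite("pics/s7bc.png",crop(im,210,230,160,120,5))
c=arm.calibration("wrist");im=arm.snapshot("wrist");np.save("w20.npy",np.r_[c["rvec"],c["tvec"]]); cv2.imwrite("pics/w20.png",im);st()
```

```text
t 25.35 [540.9 -18.3 219.2] ang -89.98 tilt [ 0.  0. -1.] F [1.63 0.07 0.14] T [0.045 0.016 0.002] gap 0.699
```

View pics/s7.png

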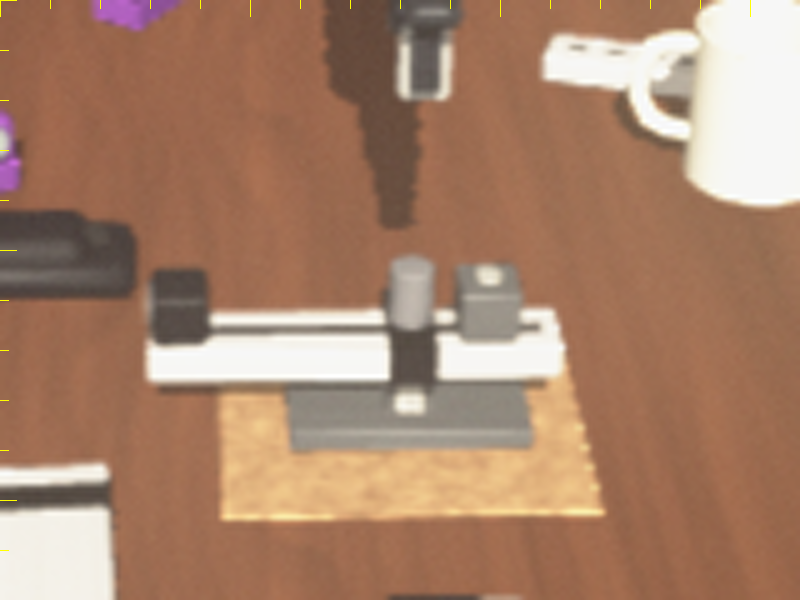

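View pics/s7b.png

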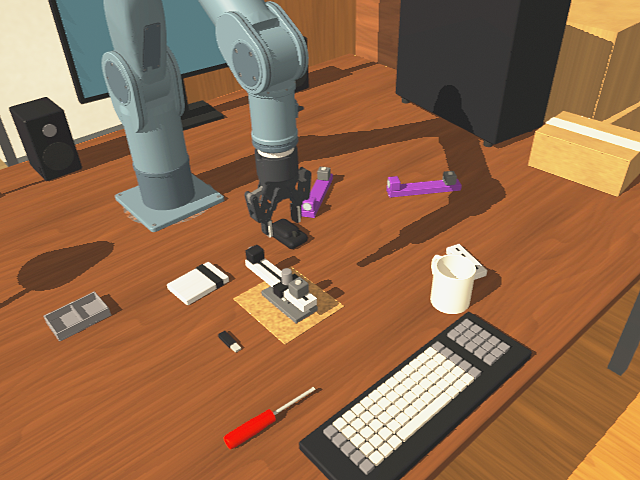

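View pics/w20.png

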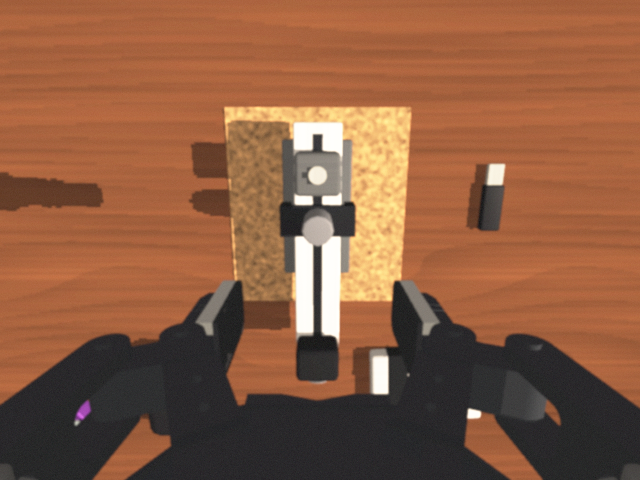

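```bash
python3 -c "
from rig import arm
print(arm.finish_job())"
```

```text
the job is handed in; nothing more can be done
None
```

The job is done and handed in at about 25 s of the 72 s. The stand is upright on the cork pad, the boom balances level across its edge, and the clamp shoe marks the balance point.

- **Stand:** I gripped it by the blade's ends and set it square on the pad. The fixed cameras put it within about 1 mm of the pad's middle. The wrist views put it about 1.5–4 mm off along x, and I left it there because I judged that close enough to the middle.
- **Boom:** Lifting it gave a mass of about 0.65 kg, and the images put the counterweight at bar x ≈ 65 mm. That mass gives a balance point of +27.3 mm and the wrist torque gives +28.7 mm, so I laid the boom with +27.8 mm over the blade. It stayed level as soon as I let go and needed no shifting.
- **Shoe:** I lifted it by the knob, turned it square to the bar and lowered it over the bar above the blade. I opened the gripper once it rested with about 3 N.

**Last check:** about 1 s after I released the shoe, the side, scene and wrist pictures showed the boom level and the shoe straddling it above the blade. The gripper was clear, with its TCP at z = 0.22 m. The other things on the desk looked to be where they started.

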